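# Take the cured watch case out of the jig

## Robot

A 6-joint arm with a two-finger parallel gripper is mounted at the origin on a cart in front of the work surface, level with it; the furniture and walls round the work are solid. World frame = base frame: x ahead of the robot, y to its left, z up, the work surface at z = 0. Lengths are in mm, angles in rad, forces in N, time in s.
With the tool pointing down it reaches from about 350 to 775 mm from the base axis. Payload 7.3 kg.
Tool frame: the origin (TCP) lies at the very end of the fingers, on their centre line; the grasp point (between the pads) lies 19 mm behind it; z points along the fingers, y is the line along which they close (so a half turn about z gives the same grasp; the last joint's range is limited). The gripper opens to 92 mm and grips with 3 to 60 N. Pads are 19 mm wide; open, the fingers measure 130 mm over their backs; the gripper's body (75 mm by 190 mm) begins 47 mm behind the grasp point.
Start: joints at [-1.452, 0.342, 1.524, -0, 1.275, -0.146], TCP at [137.423, -506.715, 226.741] pointing down, gripper open.
Joint ranges: [-2.53, 2.53], [-0.77, 2.02], [0.04, 2.7], [-1, 4.14], [0.28, 2.66], [-3.11, 3.11]. Speed limits (rad/s): [2.57, 2.57, 3.14, 3.14, 3.14, 3.14].

## Interface

Orientations are given as [roll, pitch, yaw] about the fixed x, y, z axes, in that order (R = Rz(yaw) Ry(pitch) Rx(roll)).
In Python, from plant import get_obs, vision, workorder gives the robot as it stands.
- The arm moves only by the shell command python3 -m pendant 'ROWS' [OPENING]. ROWS is a JSON object of lists of equal length, an entry for each row: "dp": the shift along the tool's x, y, z in m, a list of three; "rotation": the turn, a rotation vector about the tool's x, y, z in rad, a list of three. A call has 1 to 8 rows; each row is the pose to reach, as a shift and turn from the pose commanded when the call began, along the tool's axes at that moment; what a row does not reach only later rows make up. A row lasts 1/8 s, in which the tool goes at most 62.5 mm and 10.7 degrees, less where a joint would pass 70% of its speed; a pose out of reach is approached as far as the arm can. A call with a gripper value outside its range is refused whole. OPENING is the finger opening in m, from 0 to 0.0918, set as the call begins (- or left out, the last holds). The fingers move at their own pace and stop on an object; the grip force is fixed at half the most. Time passes only in rows, so rows that repeat a pose let the fingers close. It gives the time, the measured TCP pose, the force, the opening and the grip force at its end, in the units of the state.
- get_obs(): the state, without advancing time (a new reading comes with each control period).
- vision.capture(name): name is "scene" or "top" or "wrist"; returns a dict with "pixels" (420x560x3 uint8, red, green, blue), "vfov" (degrees; the focal length in pixels is half the picture's height over the tangent of half this angle, whatever the lens; pixels are square), "cx", "cy" (the principal point, pixels), "pose" (4x4, takes a point from camera to world coordinates); the wrist camera has in their place "T_tool_cam" (4x4, takes a point from camera to tool coordinates, whose origin is the TCP and whose axes are the flange's). Camera axes: x right, y up, looking along -z (the intrinsics and any distortion apply to the point x, -y, -z); pixel columns grow to the right and rows downward; lengths in mm; the calibration is good to about 2 mm. A picture is of the moment at which its call begins: read the wrist's pose just before it. There is no depth.
- workorder.close_job(): hands the job in; it is judged then, once.
The state is a dict: "time": time; "joint_positions": joint angles; "dq": joint speeds; "tau": joint torques, N m; "tool_pos": TCP position; "tcp_rot": TCP orientation; "contact_force": force on the tool from outside, world axes, zero at the start; "moment": the same for the moment, N m; "grip_width": finger opening in mm; "finger_force": force on a finger pad.
Only numpy, scipy, OpenCV 4.12 (cv2) and the standard library are available. Lean on these libraries where they do the work, as an engineer would, in place of code of your own. Each camera call takes 0.05 s, during which the arm holds its last target. There are 200 camera calls.

## Task

Three watch cases lie in the bonding jig under a clamp bar held down by two weights, and the cement under the crystal of the largest one has cured. Stand both weights, then lay the bar, aside on the rubber mat, move the largest case, crystal up, to the middle of the round casing cushion, then put the bar back in its two seats and one weight upright on the middle of each end of it. The two smaller cases are still curing: leave them where they lie, and let no weight tip over.

Things in the scene. Friction and masses are not known exactly. Their poses are not given: they have to be found in the camera images.
- jig: Bonding jig, fixed: aluminium plate 64 (x) x 272 (y) x 8 mm, origin at the centre of its underside. Two dark round seats (cups) at y = +102 and -102 mm: outer diameter 58, inner 52, floor 14.8 and rim 18.8 mm above the worktop. Between them, near y = -46, 0, +46 mm, flush rests (8 mm above the worktop) for three cases. Jig and mat may change sides.
- bar: Loose steel clamp bar, 0.26 kg: two round feet, diameter 42, height 17 mm, at y = +102 and -102 mm, joined by a beam 14 mm wide (x), at 5 to 17 mm height; grip its middle along x. Origin midway, at the feet's underside, z up; same either way round. In the jig the feet stand in the seats with 5 mm play; the beam passes 1.3 mm over the crystals and keeps the cases from being lifted.
- weight_0: Loose turned bright metal setting weight with a needle top, like a chess pawn, about 0.18 kg, 41 mm in diameter at the foot and 86 mm high; origin at the centre of its underside, z up, round about z. Grip it as a cone: about 25 mm across at 31 mm height, narrowing to about 18 mm at the round bead, 46 to 55 mm up. At the start it stands on one end of the bar. Either weight may go on either end.
- weight_1: The second weight, the same as weight_0, on the other end of the bar.
- case_large: Largest watch case: loose, round, steel, diameter 38, height 10.5 mm with the flat crystal on top, no strap, crown or movement, 45 g. Strap lugs reach 3.5 mm out at its +y and -y sides. Origin at the centre of its underside, z up; x runs across the plain flanks (grip there, straight up to 7 mm height), within about 0.15 rad of the jig's x. On any of the three rests.
- case_medium: The middle watch case, 32 mm in diameter, otherwise like the largest; it stays in the jig.
- case_small: The smallest watch case, 27 mm in diameter, otherwise like the largest; it stays in the jig.
- mat: Flat dark green-grey rubber mat with a thin pale border fixed to the worktop, 125 (x) x 264 (y) x 3 mm, the side area; origin at the centre of its underside. The bar fits along its y, with room for the two weights beside the beam or in a row in front of it; bar and weights must stand flat on it.
- cushion: Low round casing cushion fixed to the worktop: grey plastic base 70 mm in diameter, flat dark rubber top 56 mm in diameter, 16 mm high; origin at the centre of its underside. The case stands on its middle, turned any way. Beware of the large round drum behind the left half of the worktop: centre about (0.71, 0.22) m, 0.14 m in radius, 0.12 m high; carry things to the cushion above or clear of it.
Not all that is in view belongs to the job. What is shaped like the case_large but pink or red is not meant.

How it is judged:
By the outcome, as a careful person would: the job done as asked, in the order asked, and still so for the second after the job is handed in, with the robot touching nothing.
It also fails if it takes over 141 s, if anything falls off the work surface, if the arm or the gripper's body presses on something with over 40 N, if the wrist force passes 120 N, or if a joint passes its speed limit or range.

## Working session

There is one attempt and no reset: what is moved stays moved. The work goes in short steps, Python scripts to look and compute and a shell command to move; the robot and the scene stay as the last step left them, time stands still between calls to the robot, and variables do not carry over. Pictures are saved under pics/ and viewed, at most 14 in all, crops included, and the job is handed in when it is done.

```bash
ls; mkdir -p pics; python3 - <<'E'
from plant import get_obs, vision
import cv2
o=get_obs();print(o)
for n in("scene","top"):
    c=vision.capture(n);cv2.imwrite(f"pics/{n}0.png",c["pixels"][:,:,::-1])
    print({k:v for k,v in c.items() if k!="pixels"})
c=vision.capture("wrist");print({k:v for k,v in c.items() if k!="pixels"})
E
```

```text
pics
{'time': 0.0, 'joint_positions': array([-1.45197489e+00,  3.42729042e-01,  1.52502277e+00, -8.54423806e-06,
        1.27540919e+00, -1.45996000e-01]), 'dq': array([-2.02648617e-04, -7.07640179e-04,  1.18657670e-04,  3.95428216e-04,
        2.52939098e-04,  6.64657456e-05]), 'tau': array([-1.73217118e-04, -4.31237948e+01, -2.44224787e+01,  7.18365703e-02,
        5.58960834e-02, -1.28235056e-04]), 'tool_pos': array([ 137.38123844, -506.27753264,  226.03968474]), 'tcp_rot': array([-3.14003981e+00, -2.20075805e-04,  2.64819756e-01]), 'contact_force': array([ 0.53897678,  0.24520556, -0.33498292]), 'moment': array([-0.03271878,  0.01042922, -0.01891055]), 'finger_force': 0.0, 'grip_width': 91.59883770912283}
{'vfov': 57.32806837474147, 'cx': 279.2434966507654, 'cy': 207.30894325834743, 'pose': array([[-8.55086447e-01,  2.19275750e-01, -4.69835411e-01,
         1.25446276e+02],
       [-5.18317816e-01, -3.38471318e-01,  7.85355848e-01,
         6.25340757e+02],
       [ 1.31836819e-02,  9.15071206e-01,  4.03076765e-01,
         3.99499572e+02],
       [ 0.00000000e+00,  0.00000000e+0
[... 214 characters left out ...]
0e+02],
       [-9.99099040e-01,  3.24424753e-02,  2.73604311e-02,
         2.36796356e-02],
       [ 3.18734392e-02,  1.47935512e-01,  9.88483267e-01,
         8.78601356e+02],
       [ 0.00000000e+00,  0.00000000e+00,  0.00000000e+00,
         1.00000000e+00]])}
{'vfov': 59.166753039302144, 'cx': 281.7844525676325, 'cy': 211.32229350008467, 'T_tool_cam': array([[-1.57756768e-04,  9.50287085e-01,  3.11375064e-01,
         8.42653492e+01],
       [ 9.99999959e-01,  7.53039963e-05,  2.76824821e-04,
         5.69468677e-01],
       [ 2.39615266e-04,  3.11375095e-01, -9.50287058e-01,
        -1.57508780e+02],
       [ 0.00000000e+00,  0.00000000e+00,  0.00000000e+00,
         1.00000000e+00]])}
```

View pics/top0.png

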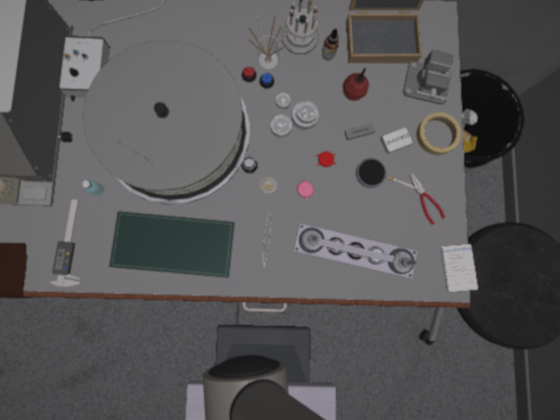

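View pics/scene0.png

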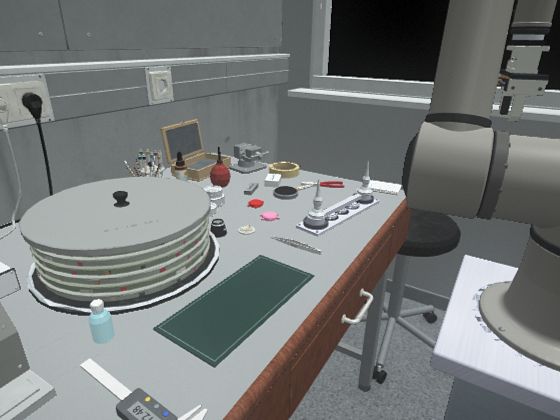

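The top view shows the green mat at (172,244), the jig with two weights at (312,240) and (403,261), and a dark round cushion candidate at (372,172). The pink and red case-like decoys are at (305,189) and (326,158), and the drum is at (162,110). The scene view shows the same layout.

```bash
cat > h.py <<'E'
import numpy as np, cv2
from scipy.spatial.transform import Rotation as R
from plant import get_obs, vision
def cam(n):
    o=get_obs(); c=vision.capture(n)
    if n=="wrist":
        T=np.eye(4);T[:3,:3]=R.from_euler('xyz',o["tcp_rot"]).as_matrix();T[:3,3]=o["tool_pos"]
        c["pose"]=T@c["T_tool_cam"]
    c["f"]=210/np.tan(np.radians(c["vfov"]/2)); c["bgr"]=c["pixels"][:,:,::-1].copy()
    return c
def ray(c,u,v,z):
    d=c["pose"][:3,:3]@np.array([(u-c["cx"])/c["f"],-(v-c["cy"])/c["f"],-1]); p=c["pose"][:3,3]
    return p+d*(z-p[2])/d[2]
def proj(c,P):
    q=c["pose"][:3,:3].T@(np.array(P,float)-c["pose"][:3,3])
    return c["cx"]-c["f"]*q[0]/q[2], c["cy"]+c["f"]*q[1]/q[2]
def totool(P):  # displacement TCP->P in tool axes (m)
    o=get_obs();return R.from_euler('xyz',o["tcp_rot"]).as_matrix().T@(np.array(P)-o["tool_pos"])/1000
E
python3 - <<'E'
from h import *
c=cam("top");b=c["bgr"];h=cv2.cvtColor(b,cv2.COLOR_BGR2HSV)
# mat
m=((h[...,0]>60)&(h[...,0]<95)&(h[...,1]>80)).astype(np.uint8);m=cv2.morphologyEx(m,cv2.MORPH_CLOSE,np.ones((5,5)))
k=max(cv2.findContours(m,0,2)[0],key=cv2.contourArea);r=cv2.minAreaRect(k)
print("mat",r,ray(c,*r[0],3));B=[ray(c,*p,3) for p in cv2.boxPoints(r)];print(np.round(B))
# cushion
g=b.max(2);s=(g<50).astype(np.uint8);n,l,st,ce=cv2.connectedComponentsWithStats(s)
i=l[172,372];print("cush",st[i],ce[i],ray(c,*ce[i],16), st[i][2]/c["f"]*870)
for P in[(312,240),(403,261)]:print(ray(c,*P,60))
j=cv2.resize(b[120:285,285:450],None,fx=3.6,fy=3.6,interpolation=cv2.INTER_CUBIC);cv2.imwrite("pics/jig.png",j)
for p in[(302,226),(416,246),(411,275),(297,253)]:print(ray(c,*p,8))
E
```

```text
mat ((74.50000762939453, 51.00000762939453), (2.1213202476501465, 0.7071067094802856), 45.0) [893.15056364 470.79501669   3.        ]
[[894. 473.   3.]
 [896. 472.   3.]
 [892. 468.   3.]
 [891. 469.   3.]]
cush [359 160  25  25 486] [371.28395062 171.8600823 ] [ 620.41492474 -234.81916936   16.        ] 55.88399997253459
[457.47700934 -95.83251961  60.        ]
[ 419.10394687 -288.6797043    60.        ]
[491.78438511 -78.87134377   8.        ]
[ 454.56591961 -337.30370342    8.        ]
[ 389.75289132 -324.42158357    8.        ]
[431.08126694 -68.85846616   8.        ]
```

View pics/jig.png

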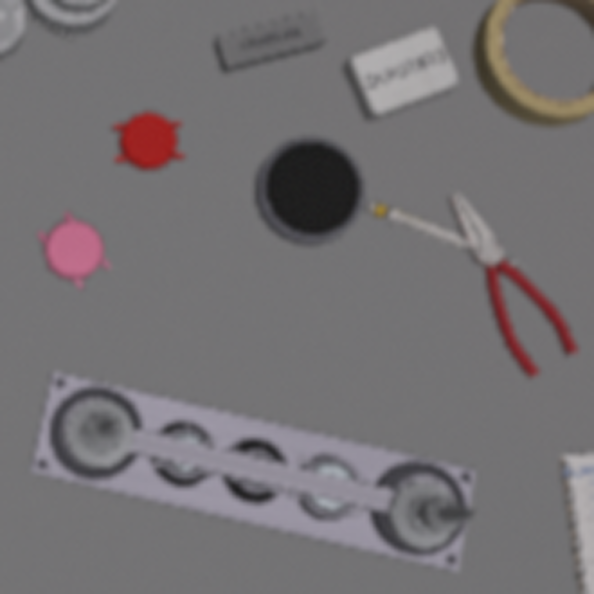

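The enlarged crop shows the cushion as a black disc in a grey rim at (310,188), which is top-view (371,172). Its dark top measures 56 mm, as described, while the tape ring, red and pink cases don't fit. The jig lies at about (442,-202) mm with yaw about -0.14. I'll move the wrist camera over the jig.

```bash
python3 -m pendant '{"dp":[[0.445,-0.255,-0.054],[0.445,-0.255,-0.054],[0.445,-0.255,-0.054],[0.445,-0.255,-0.054],[0.445,-0.255,-0.054],[0.445,-0.255,-0.054],[0.445,-0.255,-0.054],[0.445,-0.255,-0.054]],"rotation":[[0,0,-1.163],[0,0,-1.163],[0,0,-1.163],[0,0,-1.163],[0,0,-1.163],[0,0,-1.163],[0,0,-1.163],[0,0,-1.163]]}'
python3 - <<'E'
from h import *
print(totool([500,-143,280]))
E
```

```text
time: 1.2
tool_pos: [490.3, -153.5, 279.3]
tcp_rot: [3.141, 0.0, 1.428]
contact_force: [-0.4, -0.7, 0.8]
grip_width: 91.8
finger_force: 0.0
[ 0.01175957  0.00813466 -0.00069723]
```

```bash
python3 -m pendant '{"dp":[[0.012,0.008,0],[0.012,0.008,0],[0.012,0.008,0]],"rotation":[[0,0,0],[0,0,0],[0,0,0]]}'
python3 - <<'E'
from h import *
c=cam("wrist");cv2.imwrite("pics/w1.png",c["bgr"])
import pickle;pickle.dump(c,open("w1.pkl","wb"))
# mat edges, both views
t=cam("top");pickle.dump(t,open("t1.pkl","wb"))
for p in[(119,213),(235,221),(229,275),(111,266)]:print(t["pixels"][p[1],p[0]],ray(t,*p,3))
print(t["pixels"][244,172])
E
```

```text
time: 1.58
tool_pos: [497.8, -145.6, 278.8]
tcp_rot: [-3.141, 0.0, 1.426]
contact_force: [0.5, 0.2, -0.0]
grip_width: 91.8
finger_force: 0.0
[51 66 63] [508.70404515 332.19865349   3.        ]
[121 121 122] [498.88895627  72.32857211   3.        ]
[100 101 103] [378.59652722  80.20943467   3.        ]
[62 72 71] [391.01311659 339.22983333   3.        ]
[50 64 62]
```

View pics/w1.png

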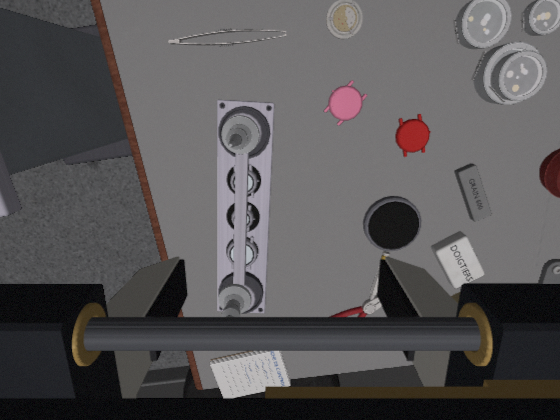

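The wrist view shows the jig from (220,101) to (266,313), a weight near (240,133) and the other near (235,300), three cases at (243,181), (242,216), (241,252), and the cushion at (392,223).

```bash
python3 - <<'E'
from h import *
import pickle
c=pickle.load(open("w1.pkl","rb"));b=c["bgr"].astype(int)
m=((b[...,0]-b[...,1]>10)).astype(np.uint8);m[:, :200]=0;m[320:]=0;m[:,290:]=0;m[:95]=0
m=cv2.morphologyEx(m,cv2.MORPH_CLOSE,np.ones((25,25)))
k=max(cv2.findContours(m,0,2)[0],key=cv2.contourArea)
q=np.array([ray(c,*p[0],8)[:2] for p in k],np.float32);r=cv2.minAreaRect(q);print("jig",r,np.round(cv2.boxPoints(r)))
s=(b.max(2)<50).astype(np.uint8);n,l,st,ce=cv2.connectedComponentsWithStats(s);i=l[223,392]
print("cush",st[i],ray(c,*ce[i],16))
for nm,t,f in[("w+",(236,140),(241,131)),("w-",(232,312),(236,298))]:print(nm,ray(c,*t,117),ray(c,*f,40))
j=cv2.resize(c["bgr"][95:325,180:300],None,fx=2.6*1.3,fy=2.6,interpolation=cv2.INTER_CUBIC)
j=cv2.resize(c["bgr"][95:235,200:340],None,fx=4.2,fy=4.2,interpolation=cv2.INTER_CUBIC)
cv2.imwrite("pics/c1.png",j)
E
```

```text
jig ((441.12994384765625, -200.35948181152344), (269.98651123046875, 61.47454833984375), 78.60065460205078) [[ 384. -327.]
 [ 445. -339.]
 [ 498.  -74.]
 [ 438.  -62.]]
cush [ 368  202   51   47 1868] [ 620.25956611 -234.97193618   16.        ]
w+ [464.76292706 -96.63000341 117.        ] [460.81436363 -96.43132893  40.        ]
w- [ 429.88238443 -263.11531844  117.        ] [ 419.10373515 -292.81197995   40.        ]
```

View pics/c1.png

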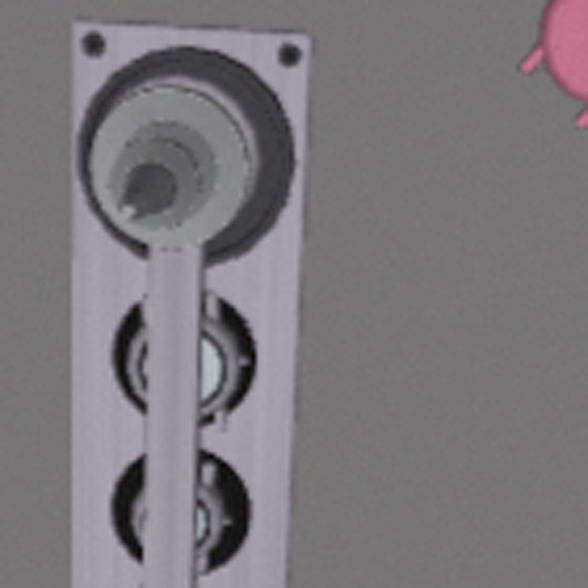

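The crop shows the weight on the bar end at crop (170,165), with its needle tip at (128,210). Jig screw holes are at crop (93,43) and (289,55), and the two upper cases are at (180,357) and (180,510).

```bash
python3 - <<'E'
from h import *
import pickle
c=pickle.load(open("w1.pkl","rb"));t=pickle.load(open("t1.pkl","rb"))
P=lambda u,v,z:ray(c,200+u/4.2,95+v/4.2,z)
a,b=P(93,43,8),P(289,55,8);print("holes",a,b,np.arctan2(*(b-a)[1::-1]))
a,b=P(73,25,8),P(70,588,8);print("edge",a,b,-np.arctan2(*(a-b)[:2]))
a,b=P(148,260,31.8),P(148,588,31.8);print("barL",a,b,-np.arctan2(*(a-b)[:2]))
a,b=P(203,260,31.8),P(200,588,31.8);print("barR",a,b,-np.arctan2(*(a-b)[:2]))
print("tip",P(128,212,117.5),"foot",P(170,168,35))
# top view edges of plate, subpixel lines
bg=t["bgr"].astype(int);m=((bg[...,0]-bg[...,1]>10)).astype(np.uint8);m[:215]=0;m[285:]=0;m[:,:285]=0;m[:,425:]=0
m=cv2.morphologyEx(m,cv2.MORPH_CLOSE,np.ones((15,15)));k=max(cv2.findContours(m,0,2)[0],key=cv2.contourArea)
r=cv2.minAreaRect(np.array([ray(t,*p[0],8)[:2] for p in k],np.float32));print(r,np.round(cv2.boxPoints(r)))
E
```

```text
holes [441.08546687 -68.40211419   8.        ] [492.05546605 -78.92054045   8.        ] -0.20350823868455303
edge [436.73958295 -63.1449409    8.        ] [ 404.23940161 -220.03797322    8.        ] -0.20425972656249128
barL [ 448.5648958  -123.73648584   31.8       ] [ 431.71673154 -214.40623486   31.8       ] -0.18372357040231496
barR [ 462.79470474 -125.80425839   31.8       ] [ 446.12134525 -216.49390284   31.8       ] -0.18182032326549147
tip [ 459.30149022 -100.46591478  117.5       ] foot [ 458.89348278 -100.91852663   35.        ]
((460.11749267578125, -104.17083740234375), (75.69935607910156, 62.080997467041016), 77.71222686767578) [[ 422. -135.]
 [ 482. -148.]
 [ 499.  -74.]
 [ 438.  -61.]]
```

```bash
python3 -m pendant '{"dp":[[0.037,-0.046,0.06],[0.037,-0.046,0.12],[0.037,-0.046,0.125],[0.037,-0.046,0.125],[0.037,-0.046,0.125],[0.037,-0.046,0.125]],"rotation":[[0,0,0.05],[0,0,0.05],[0,0,0.05],[0,0,0.05],[0,0,0.05],[0,0,0.05]]}'
python3 - <<'E'
from h import *
print(totool([459,-100.7,58]))
c=cam("wrist");cv2.imwrite("pics/w2.png",c["bgr"]);print(proj(c,[459,-100.7,118]),proj(c,[459,-100.7,35]))
t=cam("top");cv2.imwrite("pics/t2.png",t["bgr"])
E
```

```text
time: 2.42
tool_pos: [459.3, -102.0, 155.3]
tcp_rot: [3.139, 0.001, 1.377]
contact_force: [-0.1, -0.1, 0.4]
grip_width: 92.1
finger_force: 0.0
[ 0.00125086 -0.00078943  0.09728848]
(np.float64(281.2392211392309), np.float64(243.16406321782057)) (np.float64(281.18116326870324), np.float64(201.50405552048736))
```

View pics/w2.png

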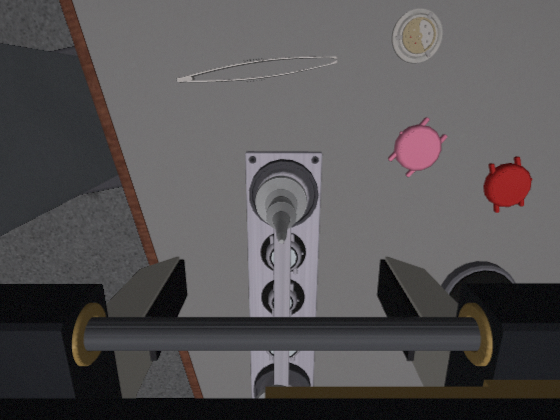

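The picture shows the weight's needle tip at (282,239) and its foot centred at about (283,197), about 4 px above where I predicted. That puts the weight about 2 mm further in +y.

```bash
python3 -m pendant '{"dp":[[0.0035,0,0.03],[0.0035,0,0.06],[0.0035,0,0.085],[0.0035,0,0.097],[0.0035,0,0.097],[0.0035,0,0.097]],"rotation":[[0,0,0],[0,0,0],[0,0,0],[0,0,0],[0,0,0],[0,0,0]]}' && python3 -m pendant '{"dp":[[0,0,0],[0,0,0],[0,0,0],[0,0,0],[0,0,0],[0,0,0],[0,0,0],[0,0,0]],"rotation":[[0,0,0],[0,0,0],[0,0,0],[0,0,0],[0,0,0],[0,0,0],[0,0,0],[0,0,0]]}' 0.0
```

```text
time: 3.28
tool_pos: [459.9, -98.1, 58.0]
tcp_rot: [3.14, 0.0, 1.378]
contact_force: [0.6, 0.7, 1.0]
grip_width: 91.7
finger_force: 0.0
time: 4.28
tool_pos: [459.1, -97.8, 56.9]
tcp_rot: [-3.141, 0.0, 1.378]
contact_force: [0.6, 0.0, -1.7]
grip_width: 28.2
finger_force: 29.0
```

```bash
python3 - <<'E'
from h import *
t=cam("top");b=t["bgr"].astype(int)
# mat mask: dark, g>r by 8
m=((b[...,1]-b[...,2]>7)&(b.max(2)<90)).astype(np.uint8);m[:200]=0;m[290:]=0;m[:,250:]=0
m=cv2.morphologyEx(m,cv2.MORPH_CLOSE,np.ones((7,7)))
k=max(cv2.findContours(m,0,2)[0],key=cv2.contourArea)
r=cv2.minAreaRect(np.array([ray(t,*p[0],3)[:2] for p in k],np.float32));print("mat",r,np.round(cv2.boxPoints(r)),len(k))
E
```

```text
mat ((443.6724853515625, 209.24319458007812), (261.30084228515625, 122.36299896240234), 86.50088500976562) [[375.  83.]
 [497.  75.]
 [513. 336.]
 [391. 343.]] 71
```

```bash
python3 -m pendant '{"dp":[[0,0,-0.01],[0,0,-0.04],[0,0,-0.08],[0,0,-0.11],[0,0,-0.12],[0,0,-0.12]],"rotation":[[0,0,0],[0,0,0],[0,0,0],[0,0,0],[0,0,0],[0,0,0]]}' && python3 -m pendant '{"dp":[[0.02,-0.003,0],[0.07,-0.01,0],[0.13,-0.018,0],[0.19,-0.026,0],[0.25,-0.035,0],[0.31,-0.043,0],[0.36,-0.05,0],[0.387,-0.0535,0]],"rotation":[[0,0,0.18],[0,0,0.36],[0,0,0.54],[0,0,0.72],[0,0,0.9],[0,0,1.08],[0,0,1.26],[0,0,1.44]]}' && python3 -m pendant '{"dp":[[0,0,0],[0,0,0],[0,0,0]],"rotation":[[0,0,0],[0,0,0],[0,0,0]]}'
python3 - <<'E'
from h import *
print(totool([480.8,292,29]))
s=cam("scene");cv2.imwrite("pics/s2.png",s["bgr"])
c=cam("wrist");cv2.imwrite("pics/w3.png",c["bgr"])
E
```

```text
time: 5.08
tool_pos: [459.1, -97.8, 177.2]
tcp_rot: [3.141, 0.0, 1.378]
contact_force: [0.1, -0.1, -2.4]
grip_width: 27.7
finger_force: 29.0
time: 6.08
tool_pos: [479.9, 294.0, 175.0]
tcp_rot: [3.14, 0.003, 0.014]
contact_force: [1.2, -0.2, -2.2]
grip_width: 27.7
finger_force: 29.0
time: 6.45
tool_pos: [480.8, 290.9, 176.4]
tcp_rot: [3.141, 0.001, 0.019]
contact_force: [0.2, 0.0, -1.6]
grip_width: 27.8
finger_force: 29.0
[ 0.00023429 -0.00121926  0.14741075]
```

View pics/s2.png

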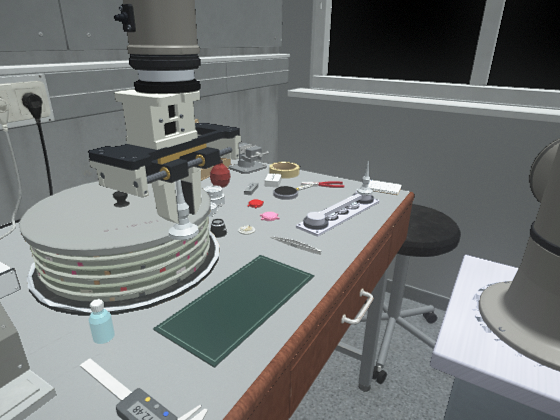

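The scene view shows the weight held upright at (183,225) over the far part of the mat, which is clear.

```bash
python3 -m pendant '{"dp":[[0,0,0.03],[0,0,0.08],[0,0,0.12],[0,0,0.138],[0,0,0.143],[0,0,0.145],[0,0,0.145]],"rotation":[[0,0,0],[0,0,0],[0,0,0],[0,0,0],[0,0,0],[0,0,0],[0,0,0]]}' && python3 -m pendant '{"dp":[[0,0,0.001],[0,0,0.002],[0,0,0.0025],[0,0,0.003]],"rotation":[[0,0,0],[0,0,0],[0,0,0],[0,0,0]]}'
```

```text
time: 7.42
tool_pos: [481.5, 292.3, 33.0]
tcp_rot: [-3.141, -0.002, 0.019]
contact_force: [0.1, 0.4, -2.8]
grip_width: 28.1
finger_force: 29.0
time: 7.92
tool_pos: [480.9, 292.2, 29.0]
tcp_rot: [3.141, -0.0, 0.019]
contact_force: [-0.3, -0.6, -1.4]
grip_width: 27.7
finger_force: 29.0
```

```bash
python3 -m pendant '{"dp":[[0,0,0.0005],[0,0,0.001],[0,0,0.001]],"rotation":[[0,0,0],[0,0,0],[0,0,0]]}';  python3 -m pendant '{"dp":[[0,0,0.0005],[0,0,0.001],[0,0,0.001]],"rotation":[[0,0,0],[0,0,0],[0,0,0]]}'
```

```text
time: 8.3
tool_pos: [480.9, 292.3, 28.1]
tcp_rot: [3.142, -0.0, 0.019]
contact_force: [-1.4, -0.4, 0.3]
grip_width: 27.9
finger_force: 29.1
time: 8.68
tool_pos: [481.0, 292.3, 28.0]
tcp_rot: [-3.141, -0.001, 0.019]
contact_force: [-2.8, -1.3, 8.3]
grip_width: 28.0
finger_force: 30.1
```

```bash
python3 -m pendant '{"dp":[[0,0,0],[0,0,0],[0,0,0],[0,0,0],[0,0,0],[0,0,0]],"rotation":[[0,0,0],[0,0,0],[0,0,0],[0,0,0],[0,0,0],[0,0,0]]}' 0.0918 && python3 -m pendant '{"dp":[[0,0,-0.01],[0,0,-0.04],[0,0,-0.08],[0,0,-0.13],[0,0,-0.15]],"rotation":[[0,0,0],[0,0,0],[0,0,0],[0,0,0],[0,0,0]]}'
python3 - <<'E'
from h import *
print(totool([422,-299,165]))
E
```

```text
time: 9.43
tool_pos: [480.9, 292.2, 27.0]
tcp_rot: [3.141, 0.0, 0.019]
contact_force: [-0.1, -0.2, 0.5]
grip_width: 83.4
finger_force: 0.0
time: 10.05
tool_pos: [482.0, 292.8, 181.1]
tcp_rot: [-3.139, -0.005, 0.019]
contact_force: [0.3, -0.5, -0.5]
grip_width: 92.3
finger_force: 0.0
[-0.0714781   0.59055609  0.01445063]
```

```bash
python3 -m pendant '{"dp":[[-0.004,0.03,0],[-0.011,0.09,0],[-0.018,0.15,0],[-0.025,0.21,0],[-0.032,0.27,0],[-0.039,0.33,0],[-0.047,0.39,0],[-0.054,0.45,0]],"rotation":[[0,0,-0.17],[0,0,-0.34],[0,0,-0.51],[0,0,-0.68],[0,0,-0.85],[0,0,-1.02],[0,0,-1.19],[0,0,-1.36]]}'
python3 - <<'E'
from h import *
print(totool([422,-299,165]))
E
```

```text
time: 11.05
tool_pos: [439.9, -123.3, 178.0]
tcp_rot: [3.14, 0.0, 1.32]
contact_force: [1.2, -0.3, 0.5]
grip_width: 92.2
finger_force: 0.0
[-0.17459874  0.02633516  0.0130662 ]
```

```bash
python3 -m pendant '{"dp":[[-0.05,0.007,0.005],[-0.11,0.015,0.01],[-0.14,0.021,0.013],[-0.14,0.021,0.013],[-0.14,0.021,0.013]],"rotation":[[0,0,0],[0,0,0],[0,0,0],[0,0,0],[0,0,0]]}'
python3 - <<'E'
from h import *
print(totool([422,-299,165]))
c=cam("wrist");cv2.imwrite("pics/w4.png",c["bgr"]);print(proj(c,[422,-299,118]),proj(c,[422,-299,35]))
import pickle;pickle.dump(c,open("w4.pkl","wb"))
E
```

```text
time: 11.68
tool_pos: [424.9, -261.7, 164.4]
tcp_rot: [3.142, -0.0, 1.314]
contact_force: [-0.1, 0.4, 0.2]
grip_width: 92.0
finger_force: 0.0
[-0.03682227  0.00666204 -0.00058158]
(np.float64(292.88523722545557), np.float64(293.59638604584)) (np.float64(290.12350676173816), np.float64(241.94010217702169))
```

View pics/w4.png

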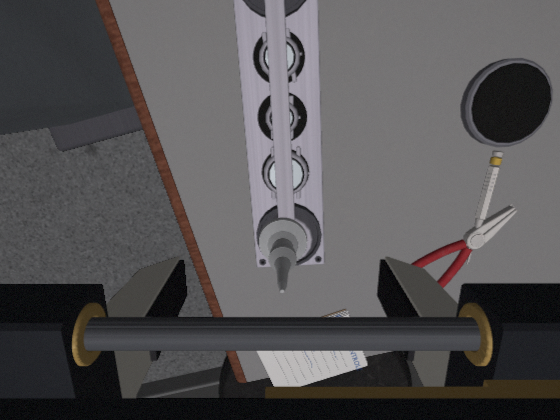

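The wrist view shows the second weight with its needle tip at (282,291) and foot centred at about (284,238). The cases are at (278,56), (282,117) and (285,172), and the cushion at (508,102).

```bash
python3 - <<'E'
from h import *
import pickle
c=pickle.load(open("w4.pkl","rb"))
a,b=ray(c,282,291,117.5),ray(c,284,238.5,36);print(a,b,totool([(a[0]+b[0])/2,(a[1]+b[1])/2,58]))
P=ray(c,508,102,16);print("cush",P)
for u,v in[(278,56),(282,117),(285,172)]:print(ray(c,u,v,18))
print("barc",ray(c,276,60,31.8),ray(c,286,200,31.8), "holes",ray(c,263,262,8),ray(c,319,259,8))
E
```

```text
[ 415.80604534 -295.77790705  117.5       ] [ 417.91430565 -294.28916089   36.        ] [-0.03465108  0.00057273  0.10646369]
cush [ 617.23778456 -234.37955131   16.        ]
[ 449.4284098  -155.59029718   18.        ]
[ 440.94414577 -199.91915696   18.        ]
[ 432.04678092 -243.71688574   18.        ]
barc [ 447.1758144  -158.95183723   31.8       ] [ 427.62912658 -263.56436852   31.8       ] holes [ 390.19954547 -323.37180766    8.        ] [ 441.52076666 -333.64351376    8.        ]
```

```bash
python3 -m pendant '{"dp":[[-0.0345,0.0005,0],[-0.0345,0.0005,0],[-0.0345,0.0005,0.03],[-0.0345,0.0005,0.07],[-0.0345,0.0005,0.1],[-0.0345,0.0005,0.1065],[-0.0345,0.0005,0.1065]],"rotation":[[0,0,0],[0,0,0],[0,0,0],[0,0,0],[0,0,0],[0,0,0],[0,0,0]]}' && python3 -m pendant '{"dp":[[0,0,0],[0,0,0],[0,0,0],[0,0,0],[0,0,0],[0,0,0],[0,0,0],[0,0,0]],"rotation":[[0,0,0],[0,0,0],[0,0,0],[0,0,0],[0,0,0],[0,0,0],[0,0,0],[0,0,0]]}' 0.0 && python3 -m pendant '{"dp":[[0,0,-0.01],[0,0,-0.04],[0,0,-0.08],[0,0,-0.11],[0,0,-0.12],[0,0,-0.12]],"rotation":[[0,0,0],[0,0,0],[0,0,0],[0,0,0],[0,0,0],[0,0,0]]}'
python3 - <<'E'
from h import *
print(totool([470.4,122.4,175]))
E
```

```text
time: 12.6
tool_pos: [417.2, -295.3, 58.1]
tcp_rot: [3.141, 0.0, 1.315]
contact_force: [-0.1, 0.5, -0.0]
grip_width: 91.8
finger_force: 0.0
time: 13.6
tool_pos: [416.6, -295.8, 57.5]
tcp_rot: [-3.141, -0.0, 1.314]
contact_force: [-0.4, -0.6, -0.2]
grip_width: 27.6
finger_force: 29.2
time: 14.35
tool_pos: [416.6, -295.8, 177.7]
tcp_rot: [3.141, 0.0, 1.314]
contact_force: [-0.9, 0.4, -2.8]
grip_width: 27.8
finger_force: 29.1
[ 0.41817496 -0.05410597  0.00251309]
```

```bash
python3 -m pendant '{"dp":[[0.02,-0.003,0],[0.07,-0.009,0],[0.13,-0.017,0],[0.19,-0.025,0],[0.25,-0.033,0],[0.31,-0.041,0],[0.37,-0.048,0],[0.418,-0.054,0]],"rotation":[[0,0,0.16],[0,0,0.33],[0,0,0.49],[0,0,0.66],[0,0,0.82],[0,0,0.98],[0,0,1.15],[0,0,1.31]]}' && python3 -m pendant '{"dp":[[0,0,0],[0,0,0],[0,0,0]],"rotation":[[0,0,0],[0,0,0],[0,0,0]]}'
python3 - <<'E'
from h import *
print(totool([470.4,122.4,29]))
E
```

```text
time: 15.35
tool_pos: [468.0, 105.2, 176.1]
tcp_rot: [3.141, 0.003, 0.034]
contact_force: [0.9, 0.3, -2.1]
grip_width: 27.6
finger_force: 29.1
time: 15.72
tool_pos: [468.4, 102.3, 177.0]
tcp_rot: [3.141, 0.001, 0.039]
contact_force: [0.2, -0.0, -1.4]
grip_width: 27.3
finger_force: 29.1
[ 0.00295053 -0.02003133  0.14799043]
```

```bash
python3 -m pendant '{"dp":[[0.003,-0.02,0.02],[0.003,-0.02,0.07],[0.003,-0.02,0.115],[0.003,-0.02,0.138],[0.003,-0.02,0.143],[0.003,-0.02,0.145],[0.003,-0.02,0.145]],"rotation":[[0,0,0],[0,0,0],[0,0,0],[0,0,0],[0,0,0],[0,0,0],[0,0,0]]}' && python3 -m pendant '{"dp":[[0,0,0.001],[0,0,0.002],[0,0,0.0025],[0,0,0.003],[0,0,0.0035],[0,0,0.0035]],"rotation":[[0,0,0],[0,0,0],[0,0,0],[0,0,0],[0,0,0],[0,0,0]]}'; python3 -m pendant '{"dp":[[0,0,0.0005],[0,0,0.001],[0,0,0.001]],"rotation":[[0,0,0],[0,0,0],[0,0,0]]}'
```

```text
time: 16.6
tool_pos: [471.7, 123.4, 33.5]
tcp_rot: [-3.142, -0.002, 0.039]
contact_force: [-0.1, 0.1, -1.1]
grip_width: 27.5
finger_force: 29.1
time: 17.35
tool_pos: [470.9, 123.6, 29.0]
tcp_rot: [3.142, 0.0, 0.039]
contact_force: [-0.5, 1.0, -1.4]
grip_width: 27.3
finger_force: 29.1
time: 17.73
tool_pos: [471.0, 123.6, 28.6]
tcp_rot: [3.141, -0.0, 0.04]
contact_force: [-1.6, -0.4, 4.7]
grip_width: 27.6
finger_force: 29.8
```

```bash
python3 -m pendant '{"dp":[[0,0,0],[0,0,0],[0,0,0],[0,0,0],[0,0,0],[0,0,0]],"rotation":[[0,0,0],[0,0,0],[0,0,0],[0,0,0],[0,0,0],[0,0,0]]}' 0.0918 && python3 -m pendant '{"dp":[[0,0,-0.01],[0,0,-0.04],[0,0,-0.08],[0,0,-0.13],[0,0,-0.15],[0,0,-0.15]],"rotation":[[0,0,0],[0,0,0],[0,0,0],[0,0,0],[0,0,0],[0,0,0]]}'
python3 - <<'E'
from h import *
print(totool([440,-201,140]))
c=cam("top");cv2.imwrite("pics/t3.png",cv2.resize(c["bgr"][195:295,95:445],None,fx=2.2,fy=2.2))
E
```

```text
time: 18.48
tool_pos: [471.0, 123.6, 28.0]
tcp_rot: [3.142, 0.0, 0.039]
contact_force: [-0.6, 0.1, -0.0]
grip_width: 83.2
finger_force: 0.0
time: 19.23
tool_pos: [471.8, 123.8, 180.1]
tcp_rot: [-3.141, -0.004, 0.04]
contact_force: [0.2, 0.6, -0.4]
grip_width: 91.9
finger_force: 0.0
[-0.04483149  0.32328835  0.03980149]
```

View pics/t3.png

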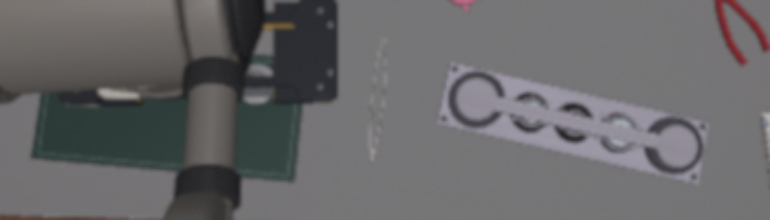

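The crop shows the bar bare in the jig, with feet at (477,99) and (674,145). The weights stand on the mat, partly hidden by the arm.

```bash
python3 -m pendant '{"dp":[[-0.005,0.03,0.005],[-0.012,0.09,0.01],[-0.02,0.15,0.02],[-0.029,0.21,0.03],[-0.037,0.27,0.04],[-0.043,0.31,0.04],[-0.045,0.323,0.04],[-0.045,0.323,0.04]],"rotation":[[0,0,-0.17],[0,0,-0.34],[0,0,-0.51],[0,0,-0.68],[0,0,-0.85],[0,0,-1.02],[0,0,-1.19],[0,0,-1.346]]}' && python3 -m pendant '{"dp":[[0,0,0],[0,0,0],[0,0,0]],"rotation":[[0,0,0],[0,0,0],[0,0,0]]}'
python3 - <<'E'
from h import *
t=cam("top")
a=[ray(t,95+u/2.2,195+v/2.2,31.8) for u,v in[(477,99),(674,145)]];print(a,(a[0]+a[1])/2)
print(totool([440,-201,140]))
c=cam("wrist");cv2.imwrite("pics/w5.png",c["bgr"])
E
```

```text
time: 20.27
tool_pos: [437.5, -202.5, 136.3]
tcp_rot: [-3.139, -0.001, 1.388]
contact_force: [-0.5, 0.5, -0.5]
grip_width: 91.8
finger_force: 0.0
time: 20.65
tool_pos: [438.7, -200.4, 137.9]
tcp_rot: [-3.141, -0.0, 1.384]
contact_force: [-0.1, 0.4, -0.2]
grip_width: 91.8
finger_force: 0.0
[array([459.3742714 , -98.73726459,  31.8       ]), array([ 419.7853566 , -295.02794156,   31.8       ])] [ 439.579814   -196.88260308   31.8       ]
[-0.00032461  0.00129181 -0.00200935]
```

View pics/w5.png

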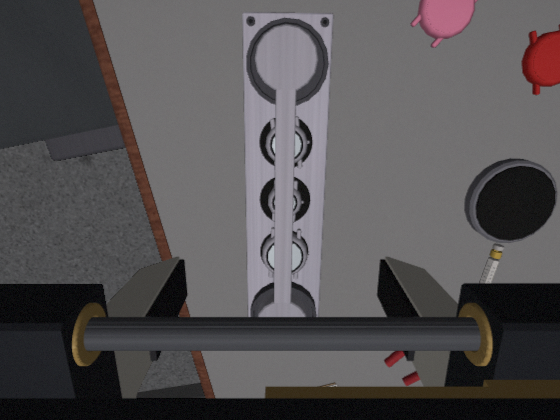

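The wrist view shows the bar's +y foot in its seat at (287,57), the beam running down to (283,300), and the cushion at (512,202).

```bash
python3 -m pendant '{"dp":[[0.003,0,0.03],[0.003,0,0.07],[0.003,0,0.1],[0.003,0,0.113],[0.003,0,0.1165],[0.003,0,0.1165]],"rotation":[[0,0,0],[0,0,0],[0,0,0],[0,0,0],[0,0,0],[0,0,0]]}' && python3 -m pendant '{"dp":[[0,0,0],[0,0,0],[0,0,0],[0,0,0],[0,0,0],[0,0,0],[0,0,0],[0,0,0]],"rotation":[[0,0,0],[0,0,0],[0,0,0],[0,0,0],[0,0,0],[0,0,0],[0,0,0],[0,0,0]]}' 0.0
```

```text
time: 21.5
tool_pos: [439.8, -198.3, 22.3]
tcp_rot: [3.14, 0.001, 1.385]
contact_force: [1.1, 0.2, -0.0]
grip_width: 92.2
finger_force: 0.0
time: 22.5
tool_pos: [439.3, -197.9, 21.6]
tcp_rot: [3.141, 0.0, 1.385]
contact_force: [2.3, -0.2, -0.7]
grip_width: 16.6
finger_force: 2.2
```

```bash
python3 -m pendant '{"dp":[[0,0,0],[0,0,0],[0,0,-0.002],[0,0,-0.01],[0,0,-0.04],[0,0,-0.08],[0,0,-0.115],[0,0,-0.125]],"rotation":[[0,0,0],[0,0,0],[0,0,0],[0,0,0],[0,0,0],[0,0,0],[0,0,0],[0,0,0]]}' && python3 -m pendant '{"dp":[[0.015,-0.004,0],[0.055,-0.014,0],[0.105,-0.028,0],[0.155,-0.041,0],[0.205,-0.054,0],[0.255,-0.067,0],[0.305,-0.08,0],[0.35,-0.092,0]],"rotation":[[0,0,-0.01],[0,0,-0.02],[0,0,-0.04],[0,0,-0.06],[0,0,-0.08],[0,0,-0.1],[0,0,-0.12],[0,0,-0.125]]}' && python3 -m pendant '{"dp":[[0.034,-0.007,0],[0.05,-0.007,0],[0.05,-0.007,0],[0.05,-0.007,0]],"rotation":[[0,0,0],[0,0,0],[0,0,0],[0,0,0]]}'
python3 - <<'E'
from h import *
print(totool([409.8,211.3,9]))
t=cam("top");s=cam("scene");w=cam("wrist")
cv2.imwrite("pics/t6.png",np.hstack([cv2.resize(w["bgr"],(400,300)),cv2.resize(s["bgr"],(400,300))]))
import pickle;pickle.dump(w,open("w6.pkl","wb"))
E
```

```text
time: 23.5
tool_pos: [440.1, -198.4, 148.8]
tcp_rot: [3.138, 0.002, 1.385]
contact_force: [1.0, 0.4, -3.3]
grip_width: 13.7
finger_force: 30.0
time: 24.5
tool_pos: [411.2, 165.1, 144.8]
tcp_rot: [-3.138, 0.001, 1.512]
contact_force: [0.3, -0.2, -1.7]
grip_width: 13.6
finger_force: 30.0
time: 25.0
tool_pos: [409.1, 212.5, 146.0]
tcp_rot: [-3.14, 0.001, 1.51]
contact_force: [0.5, -1.0, -2.6]
grip_width: 13.8
finger_force: 30.0
[-0.00100565  0.00089768  0.13699875]
```

View pics/t6.png

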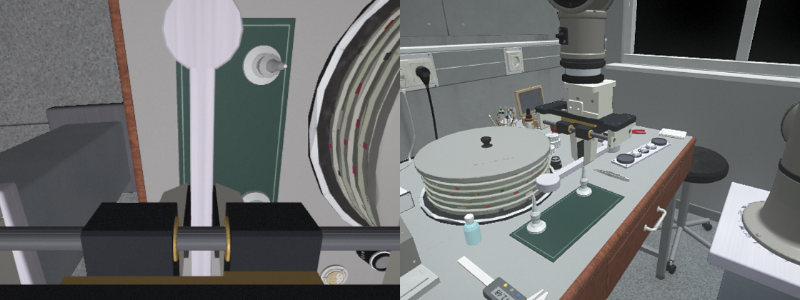

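The left half (wrist view) shows the bar over the mat with one weight at (264,65). The mat's left edge is at x about 177 and its corner at (294,18). The right half (scene view) shows both weights standing on the mat.

```bash
python3 - <<'E'
from h import *
import pickle
c=pickle.load(open("w6.pkl","rb"));k=1.4
a=ray(c,177*k,100*k,3);d=ray(c,181*k,20*k,3);b=ray(c,294*k,18*k,3);e=ray(c,276*k,200*k,3);w=ray(c,264*k,66*k,5);print(a,d,b,e,w)
E
```

```text
[384.46731247 260.02198978   3.        ] [395.97531569 341.08374156   3.        ] [512.09681386 335.711451     3.        ] [499.03728589 126.4790183    3.        ] [481.42212052 290.55592674   5.        ]
```

```bash
python3 -m pendant '{"dp":[[0,0,0.03],[0,0,0.07],[0,0,0.11],[0,0,0.126],[0,0,0.131],[0,0,0.133],[0,0,0.133]],"rotation":[[0,0,0],[0,0,0],[0,0,0],[0,0,0],[0,0,0],[0,0,0],[0,0,0]]}' && python3 -m pendant '{"dp":[[0,0,0.001],[0,0,0.0015],[0,0,0.002],[0,0,0.0025],[0,0,0.0025]],"rotation":[[0,0,0],[0,0,0],[0,0,0],[0,0,0],[0,0,0]]}'; python3 -m pendant '{"dp":[[0,0,0.0005],[0,0,0.001],[0,0,0.001]],"rotation":[[0,0,0],[0,0,0],[0,0,0]]}'
```

```text
time: 26.02
tool_pos: [410.1, 213.4, 14.3]
tcp_rot: [3.14, -0.0, 1.51]
contact_force: [1.2, 0.1, -3.1]
grip_width: 13.5
finger_force: 30.0
time: 26.65
tool_pos: [409.4, 213.3, 11.0]
tcp_rot: [-3.141, 0.0, 1.51]
contact_force: [0.3, 0.6, -3.5]
grip_width: 13.6
finger_force: 30.0
time: 27.02
tool_pos: [409.4, 213.3, 10.0]
tcp_rot: [-3.141, 0.0, 1.51]
contact_force: [-0.0, 0.0, -2.6]
grip_width: 13.3
finger_force: 30.0
```

```bash
python3 -m pendant '{"dp":[[0,0,0.0005],[0,0,0.001],[0,0,0.001]],"rotation":[[0,0,0],[0,0,0],[0,0,0]]}'
```

```text
time: 27.4
tool_pos: [409.5, 213.4, 9.8]
tcp_rot: [3.141, -0.0, 1.51]
contact_force: [-2.1, -0.6, 7.4]
grip_width: 13.6
finger_force: 30.0
```

```bash
python3 -m pendant '{"dp":[[0,0,0],[0,0,0],[0,0,0],[0,0,0],[0,0,0],[0,0,0]],"rotation":[[0,0,0],[0,0,0],[0,0,0],[0,0,0],[0,0,0],[0,0,0]]}' 0.0918 && python3 -m pendant '{"dp":[[0,0,-0.01],[0,0,-0.04],[0,0,-0.08],[0,0,-0.12],[0,0,-0.13],[0,0,-0.13]],"rotation":[[0,0,0],[0,0,0],[0,0,0],[0,0,0],[0,0,0],[0,0,0]]}'
python3 - <<'E'
from h import *
print(totool([439,-205,138]))
E
```

```text
time: 28.15
tool_pos: [409.5, 213.3, 9.0]
tcp_rot: [3.142, 0.0, 1.51]
contact_force: [-1.6, -0.2, -0.5]
grip_width: 69.1
finger_force: 0.0
time: 28.9
tool_pos: [409.5, 213.4, 139.5]
tcp_rot: [3.14, -0.0, 1.51]
contact_force: [1.0, -0.4, -0.6]
grip_width: 91.5
finger_force: 0.0
[-0.41582694  0.05469103  0.00142417]
```

```bash
python3 -m pendant '{"dp":[[-0.06,0.008,0],[-0.12,0.016,0],[-0.18,0.024,0],[-0.24,0.032,0],[-0.3,0.04,0],[-0.36,0.047,0],[-0.41,0.054,0],[-0.416,0.055,0]],"rotation":[[0,0,0.02],[0,0,0.04],[0,0,0.06],[0,0,0.08],[0,0,0.1],[0,0,0.12],[0,0,0.126],[0,0,0.126]]}' && python3 -m pendant '{"dp":[[0,0,0],[0,0,0],[0,0,0]],"rotation":[[0,0,0],[0,0,0],[0,0,0]]}'
python3 - <<'E'
from h import *
import pickle
c=cam("wrist");pickle.dump(c,open("w7.pkl","wb"))
cv2.imwrite("pics/w7.png",cv2.resize(c["bgr"][0:315,225:345],None,fx=1.9*1,fy=1.9,interpolation=cv2.INTER_CUBIC))
cv2.imwrite("pics/w7.png",cv2.resize(c["bgr"][95:285,200:400],None,fx=3.1,fy=3.1,interpolation=cv2.INTER_CUBIC))
E
```

```text
time: 29.9
tool_pos: [438.5, -207.8, 137.4]
tcp_rot: [-3.139, -0.001, 1.38]
contact_force: [-0.2, 0.9, 0.5]
grip_width: 91.6
finger_force: 0.0
time: 30.28
tool_pos: [439.2, -203.9, 139.0]
tcp_rot: [-3.141, -0.0, 1.386]
contact_force: [0.1, 0.4, -0.5]
grip_width: 91.8
finger_force: 0.0
```

View pics/w7.png

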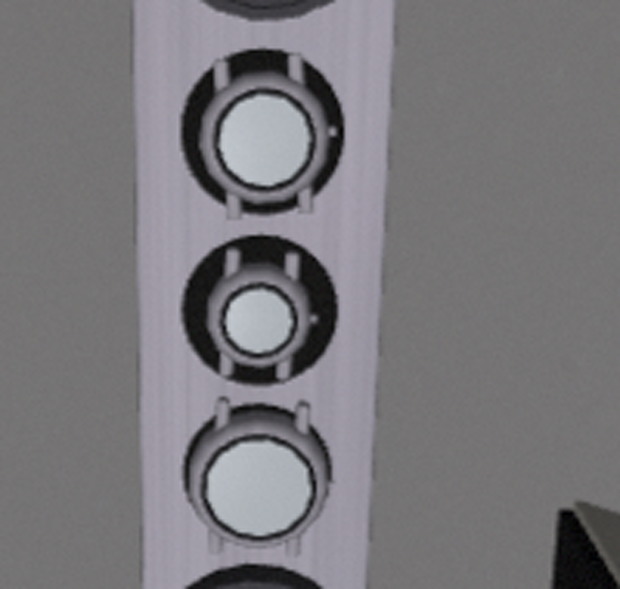

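The crop shows the three cases: medium at (264,138), small at (259,319) and largest at (260,487). Their crystals measure 94, 70 and 110 px across, and all are steel-grey, so the bottom one (largest, -y rest) is meant. The red and pink cases are elsewhere.

```bash
python3 - <<'E'
from h import *
import pickle
c=pickle.load(open("w7.pkl","rb"));P=lambda u,v,z:ray(c,200+u/3.1,95+v/3.1,z)
b=c["bgr"];g=(b.min(2)>165).astype(np.uint8);n,l,st,ce=cv2.connectedComponentsWithStats(g)
for i in range(1,n):
    if st[i][4]>200:print(st[i],ce[i],ray(c,*ce[i],18.3),st[i][2]*.9)
L=[P(*p,11)[:2] for p in[(223,412),(304,415),(217,545),(293,548)]];print(np.round(L,1))
d=(L[0]+L[1]-L[2]-L[3]);e=L[1]-L[0]+L[3]-L[2];print("yaw",-np.arctan2(d[0],d[1]),np.arctan2(e[1],e[0]),sum(L)/4)
m=P(260,487,18.3);print(m,totool([m[0],m[1],10]))
E
```

```text
[271 126  28  28 609] [284.73891626 139.71428571] [ 449.95205381 -155.9693673    18.3       ] 25.2
[273 189  21  19 300] [282.80666667 197.89333333] [ 440.30211391 -199.9678623    18.3       ] 18.900000000000002
[267 238  33  29 728] [282.96016484 251.70054945] [ 432.02717859 -245.12709109   18.3       ] 29.7
[[ 426.4 -225.7]
 [ 447.4 -230.5]
 [ 417.2 -263.9]
 [ 437.7 -268.7]]
yaw -0.24189698465523238 -0.22600663151578768 [ 432.21456457 -247.17424233]
[ 432.6973638  -245.61304285   18.3       ] [-0.04198536  0.00114658  0.12915263]
```

```bash
python3 -m pendant '{"dp":[[-0.042,0.001,0],[-0.042,0.001,0.03],[-0.042,0.001,0.07],[-0.042,0.001,0.11],[-0.042,0.001,0.124],[-0.042,0.001,0.127],[-0.042,0.001,0.127]],"rotation":[[0,0,0.05],[0,0,0.05],[0,0,0.05],[0,0,0.05],[0,0,0.05],[0,0,0.05],[0,0,0.05]]}' 0.065
python3 - <<'E'
from h import *
print(totool([432.3,-245.6,10]))
E
python3 -m pendant '{"dp":[[0,0,0],[0,0,0]],"rotation":[[0,0,0],[0,0,0]]}'
```

```text
time: 31.2
tool_pos: [433.2, -247.1, 13.2]
tcp_rot: [3.14, 0.001, 1.335]
contact_force: [0.2, -0.1, -0.1]
grip_width: 65.2
finger_force: 0.0
[ 0.00125098 -0.00121117  0.0031762 ]
time: 31.45
tool_pos: [432.8, -247.0, 13.0]
tcp_rot: [3.14, 0.001, 1.334]
contact_force: [0.1, -0.2, -0.1]
grip_width: 65.1
finger_force: 0.0
```

```bash
python3 -m pendant '{"dp":[[0.0013,-0.0005,0.002],[0.0013,-0.0005,0.003],[0.0013,-0.0005,0.0033],[0.0013,-0.0005,0.0033]],"rotation":[[0,0,0],[0,0,0],[0,0,0],[0,0,0]]}' && python3 -m pendant '{"dp":[[0,0,0],[0,0,0],[0,0,0],[0,0,0],[0,0,0],[0,0,0],[0,0,0]],"rotation":[[0,0,0],[0,0,0],[0,0,0],[0,0,0],[0,0,0],[0,0,0],[0,0,0]]}' 0.0
```

```text
time: 31.95
tool_pos: [432.2, -245.3, 8.7]
tcp_rot: [-3.141, 0.0, 1.334]
contact_force: [0.1, -0.6, 0.2]
grip_width: 64.8
finger_force: 0.0
time: 32.83
tool_pos: [432.3, -245.3, 8.8]
tcp_rot: [3.141, 0.0, 1.334]
contact_force: [0.0, -0.2, 0.4]
grip_width: 36.3
finger_force: 30.0
```

```bash
python3 -m pendant '{"dp":[[0,0,-0.003],[0,0,-0.02],[0,0,-0.06],[0,0,-0.09],[0,0,-0.1],[0,0,-0.1]],"rotation":[[0,0,0],[0,0,0],[0,0,0],[0,0,0],[0,0,0],[0,0,0]]}' && python3 -m pendant '{"dp":[[0.006,0.02,0],[0.018,0.06,0],[0.033,0.11,0],[0.046,0.155,0],[0.054,0.18,0],[0.054,0.18,0],[0.054,0.18,0]],"rotation":[[0,0,0],[0,0,0],[0,0,0],[0,0,0],[0,0,0],[0,0,0],[0,0,0]]}'
python3 - <<'E'
from h import *
c=cam("wrist");cv2.imwrite("pics/w8.png",c["bgr"]);print(proj(c,[620,-235,16]))
t=cam("top");b=c["bgr"]
print(totool([620,-235,17]))
E
```

```text
time: 33.58
tool_pos: [432.2, -245.3, 108.8]
tcp_rot: [3.141, 0.0, 1.334]
contact_force: [0.5, -0.6, -1.5]
grip_width: 36.6
finger_force: 30.0
time: 34.45
tool_pos: [618.4, -234.7, 107.2]
tcp_rot: [-3.138, -0.0, 1.334]
contact_force: [-0.1, -1.1, -0.7]
grip_width: 36.3
finger_force: 30.0
(np.float64(284.92794979367847), np.float64(214.81463400208915))
[0.00041755 0.00146133 0.09125741]
```

View pics/w8.png

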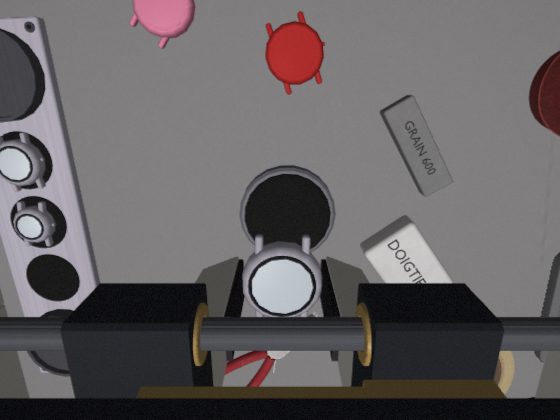

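The wrist view shows the case held crystal up at (281,285), with the cushion's dark top centred at about (287,213) just ahead. The two small cases are undisturbed at (15,163) and (36,226).

```bash
python3 - <<'E'
from h import *
c=cam("wrist")
b=c["bgr"];g=(b.min(2)>150).astype(np.uint8);g[:,:240]=0;g[:,325:]=0;n,l,st,ce=cv2.connectedComponentsWithStats(g);i=l[285,281];print(st[i],ce[i])
o=get_obs();p=ray(c,*ce[i],o["tool_pos"][2]-.8+10.3);print("case",p,totool(p)*1000)
s=(b.max(2)<45).astype(np.uint8);s[:165]=0;s[236:]=0;s[:,:238]=0;s[:,338:]=0
k=max(cv2.findContours(s,0,1)[0],key=cv2.contourArea)[:,0];q=np.array([ray(c,*x,16)[:2] for x in k if x[1]<225])
A=np.c_[2*q,np.ones(len(q))];x=np.linalg.lstsq(A,(q**2).sum(1),rcond=None)[0];print("cush",x[:2],np.sqrt(x[2]+x[0]**2+x[1]**2))
print(totool([x[0],x[1],17])*1000)
E
```

```text
[ 252  260   61   54 2528] [281.52452532 286.06052215]
case [ 618.36606788 -234.65625506  118.14903037] [ 0.43853069 -0.58874121 -9.49945088]
cush [ 621.48210013 -235.59244321] 29.650579784940824
[ 0.25696509  2.75199548 91.64657703]
```

```bash
python3 -m pendant '{"dp":[[0,0.0025,0.02],[0,0.0025,0.06],[0,0.0025,0.08],[0,0.0025,0.086],[0,0.0025,0.087],[0,0.0025,0.087]],"rotation":[[0,0,0],[0,0,0],[0,0,0],[0,0,0],[0,0,0],[0,0,0]]}' && python3 -m pendant '{"dp":[[0,0,0.001],[0,0,0.0015],[0,0,0.002],[0,0,0.002]],"rotation":[[0,0,0],[0,0,0],[0,0,0],[0,0,0]]}'
```

```text
time: 35.35
tool_pos: [622.8, -235.9, 22.7]
tcp_rot: [3.14, 0.001, 1.334]
contact_force: [0.4, -0.1, -0.5]
grip_width: 36.3
finger_force: 30.0
time: 35.85
tool_pos: [622.3, -235.6, 19.8]
tcp_rot: [3.142, 0.0, 1.334]
contact_force: [-0.5, -0.2, -0.5]
grip_width: 36.3
finger_force: 30.0
```

```bash
python3 -m pendant '{"dp":[[0,-0.0007,0.001],[0,-0.0007,0.0015],[0,-0.0007,0.002],[0,-0.0007,0.0025],[0,-0.0007,0.0025]],"rotation":[[0,0,0],[0,0,0],[0,0,0],[0,0,0],[0,0,0]]}' && python3 -m pendant '{"dp":[[0,0,0.0005],[0,0,0.001],[0,0,0.001]],"rotation":[[0,0,0],[0,0,0],[0,0,0]]}'
```

```text
time: 36.48
tool_pos: [621.6, -235.4, 17.2]
tcp_rot: [-3.141, 0.0, 1.334]
contact_force: [0.1, -0.5, -0.9]
grip_width: 36.5
finger_force: 30.0
time: 36.85
tool_pos: [621.7, -235.4, 16.8]
tcp_rot: [3.141, 0.0, 1.334]
contact_force: [-2.0, 1.2, 4.1]
grip_width: 36.5
finger_force: 30.0
```

Contact. I'll release, lift and head for the bar on the mat, looking back on the way.

```bash
python3 -m pendant '{"dp":[[0,0,0],[0,0,0],[0,0,0],[0,0,0],[0,0,0]],"rotation":[[0,0,0],[0,0,0],[0,0,0],[0,0,0],[0,0,0]]}' 0.0918 && python3 -m pendant '{"dp":[[0,0,-0.01],[0,0,-0.05],[0,0,-0.1],[-0.03,0,-0.13],[-0.05,0,-0.13],[-0.05,0,-0.13]],"rotation":[[0,0,0],[0,0,0],[0,0,0],[0,0,0],[0,0,0],[0,0,0]]}'
python3 - <<'E'
from h import *
c=cam("wrist");cv2.imwrite("pics/w9.png",c["bgr"])
b=c["bgr"];g=(b.min(2)>150).astype(np.uint8);n,l,st,ce=cv2.connectedComponentsWithStats(g)
u,v=map(int,proj(c,[621,-235,26]));i=l[v,u];print(st[i],ce[i],"case",ray(c,*ce[i],26.3))
s=(b.max(2)<45).astype(np.uint8);s=cv2.morphologyEx(s,cv2.MORPH_OPEN,np.ones((3,3)));n,l,st,ce=cv2.connectedComponentsWithStats(s)
for r in(-24,24):print([x for x in(st[l[int(proj(c,[621+r,-235,16])[1]),int(proj(c,[621+r,-235,16])[0])]],)])
q=[]
gx=cv2.cvtColor(b,cv2.COLOR_BGR2GRAY)
for a in np.linspace(0,2*np.pi,72,endpoint=False):   # radial dark->light edge of rubber top
    R_=np.arange(24,34,.25);z=[gx[int(round(y)),int(round(x))]*1. for x,y in(proj(c,[621+r*np.cos(a),-235+r*np.sin(a),16]) for r in R_)]
    k=np.argmax(np.array(z)>55)
    if k>0:q.append([621+R_[k]*np.cos(a),-235+R_[k]*np.sin(a)])
q=np.array(q);x=np.linalg.lstsq(np.c_[2*q,np.ones(len(q))],(q**2).sum(1),rcond=None)[0];print("cush",len(q),x[:2],np.sqrt(x[2]+x[0]**2+x[1]**2))
E
```

```text
time: 37.48
tool_pos: [621.4, -235.3, 16.0]
tcp_rot: [-3.141, -0.0, 1.334]
contact_force: [0.6, 0.4, -0.5]
grip_width: 81.4
finger_force: 0.0
time: 38.22
tool_pos: [608.9, -285.1, 145.4]
tcp_rot: [-3.14, -0.0, 1.332]
contact_force: [0.5, 0.4, 0.2]
grip_width: 92.1
finger_force: 0.0
[ 265  119   36   37 1047] [282.47468959 137.01337154] case [ 621.01853761 -235.27602498   26.3       ]
[array([ 244,   96,   79,   80, 2635], dtype=int32)]
[array([ 244,   96,   79,   80, 2635], dtype=int32)]
cush 63 [ 621.15733866 -236.41701789] 30.43230866796832
```

View pics/w9.png

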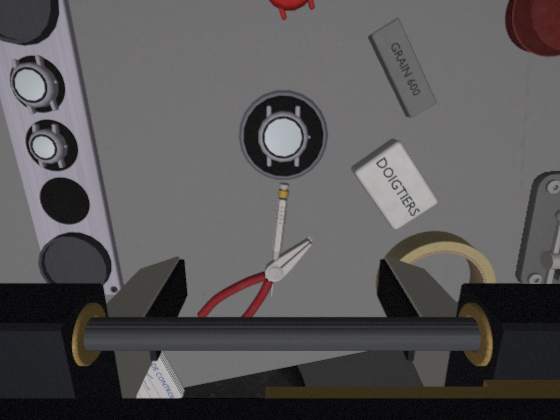

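The wrist view shows the case crystal up at (282,137) on the cushion at (283,135), concentric to about 1 mm. The two smaller cases are unmoved. I'll fetch the bar next, and I've now used all 14 pictures.

```bash
python3 -m pendant '{"dp":[[0.04,-0.029,0],[0.09,-0.064,0],[0.14,-0.1,0],[0.19,-0.136,0],[0.24,-0.171,0],[0.29,-0.207,0],[0.34,-0.243,0],[0.38,-0.271,0]],"rotation":[[0,0,-0.02],[0,0,-0.05],[0,0,-0.08],[0,0,-0.11],[0,0,-0.14],[0,0,-0.16],[0,0,-0.178],[0,0,-0.178]]}'; python3 -m pendant '{"dp":[[0,0,0],[0,0,0]],"rotation":[[0,0,0],[0,0,0]]}'
python3 - <<'E'
from h import *
print(totool([409.4,213.3,140]))
E
```

```text
time: 39.28
tool_pos: [432.9, 151.5, 145.2]
tcp_rot: [-3.139, 0.0, 1.514]
contact_force: [0.3, 0.6, -0.5]
grip_width: 91.7
finger_force: 0.0
time: 39.52
tool_pos: [435.0, 149.1, 145.6]
tcp_rot: [-3.14, 0.001, 1.514]
contact_force: [-0.8, -0.0, 0.5]
grip_width: 91.4
finger_force: 0.0
[ 0.06266402 -0.02921578  0.00557625]
```

```bash
python3 -m pendant '{"dp":[[0.03,-0.015,0],[0.0627,-0.0292,0],[0.0627,-0.0292,0],[0.0627,-0.0292,0.04],[0.0627,-0.0292,0.09],[0.0627,-0.0292,0.125],[0.0627,-0.0292,0.1355],[0.0627,-0.0292,0.1355]],"rotation":[[0,0,0.004],[0,0,0.004],[0,0,0.004],[0,0,0.004],[0,0,0.004],[0,0,0.004],[0,0,0.004],[0,0,0.004]]}' 0.06; python3 -m pendant '{"dp":[[0,0,0],[0,0,0]],"rotation":[[0,0,0],[0,0,0]]}'
```

```text
time: 40.52
tool_pos: [410.5, 212.4, 10.7]
tcp_rot: [-3.141, 0.0, 1.507]
contact_force: [0.4, -0.6, 0.6]
grip_width: 59.5
finger_force: 0.0
time: 40.78
tool_pos: [410.9, 213.4, 11.9]
tcp_rot: [3.139, -0.001, 1.508]
contact_force: [-0.5, -0.4, -0.3]
grip_width: 60.0
finger_force: 0.0
```

```bash
python3 -m pendant '{"dp":[[0,-0.001,0.001],[0,-0.001,0.001],[0,-0.001,0.001],[0,-0.001,0.001],[0,-0.001,0.001],[0,-0.001,0.001],[0,-0.001,0.001],[0,-0.001,0.001]],"rotation":[[0,0,0],[0,0,0],[0,0,0],[0,0,0],[0,0,0],[0,0,0],[0,0,0],[0,0,0]]}' 0.0 && python3 -m pendant '{"dp":[[0,0,-0.002],[0,0,-0.015],[0,0,-0.05],[0,0,-0.09],[0,0,-0.125],[0,0,-0.135],[0,0,-0.135]],"rotation":[[0,0,0],[0,0,0],[0,0,0],[0,0,0],[0,0,0],[0,0,0],[0,0,0]]}'
python3 - <<'E'
from h import *
print(totool([440,-199,150]))
E
```

```text
time: 41.78
tool_pos: [409.1, 213.3, 9.7]
tcp_rot: [3.141, 0.0, 1.508]
contact_force: [0.1, 0.0, -0.7]
grip_width: 13.4
finger_force: 30.0
time: 42.65
tool_pos: [408.8, 213.2, 144.8]
tcp_rot: [3.141, -0.0, 1.508]
contact_force: [0.2, -0.3, -3.5]
grip_width: 13.6
finger_force: 30.0
[-0.4094957   0.05684479 -0.00517333]
```

```bash
python3 -m pendant '{"dp":[[-0.015,0.002,0],[-0.055,0.008,0],[-0.105,0.015,0],[-0.155,0.022,0],[-0.205,0.029,0],[-0.255,0.036,0],[-0.305,0.043,0],[-0.35,0.049,0]],"rotation":[[0,0,0.01],[0,0,0.03],[0,0,0.05],[0,0,0.07],[0,0,0.09],[0,0,0.11],[0,0,0.134],[0,0,0.134]]}'; python3 -m pendant '{"dp":[[-0.03,0,0],[-0.05,0,0],[-0.05,0,0],[-0.05,0,0]],"rotation":[[0,0,0],[0,0,0],[0,0,0],[0,0,0]]}'
python3 - <<'E'
from h import *
from scipy.optimize import least_squares
print(totool([440.2,-199.5,22])*1000)
c=cam("wrist");c5=dict(c);T=np.eye(4);T[:3,:3]=R.from_euler('xyz',[-3.141,0,1.384]).as_matrix();T[:3,3]=[438.7,-200.4,137.9]
c5["pose"]=T@c["T_tool_cam"];c5["bgr"]=cv2.imread("pics/w5.png")
for n,cc in(("w5",c5),("now",c)):cv2.imwrite(f"pics/{n}_x.png",cc["bgr"])
def fit(cc,C,z,r0,r1,pol,sec):
    g=cv2.GaussianBlur(cv2.cvtColor(cc["bgr"],cv2.COLOR_BGR2GRAY),(3,3),0).astype(float);q=[];rr=np.arange(r0,r1,.25)
    for a in np.linspace(*sec,80):
        p=[proj(cc,[C[0]+r*np.cos(a),C[1]+r*np.sin(a),z]) for r in rr]
        v=cv2.remap(g.astype(np.float32),np.float32([[x[0] for x in p]]),np.float32([[x[1] for x in p]]),1)[0];d=np.gradient(v)*pol
        k=d.argmax()
        if d[k]>2:q.append([C[0]+rr[k]*np.cos(a),C[1]+rr[k]*np.sin(a)])
    q=np.array(q);f=lambda x:np.hypot(*(q-x[:2]).T)-x[2]
    s=least_squares(f,[*C,(r0+r1)/2],loss="soft_l1",f_scale=.5).x;print(len(q),s.round(2));return s
# seat outer rim (dark->light outward), sector away from beam
fit(c5,(461.3,-101.1),18.8,25,33,1,(0.2,np.pi-.2)); fit(c5,(460,-99),31.8,17,25,-1,(0,2*np.pi))
fit(c,(461.3,-101.1),18.8,25,33,1,(-.9,.9))
E
```

```text
time: 43.65
tool_pos: [434.7, -141.3, 143.4]
tcp_rot: [-3.139, -0.0, 1.373]
contact_force: [0.9, -0.1, -2.8]
grip_width: 13.3
finger_force: 30.0
time: 44.15
tool_pos: [425.5, -187.7, 143.9]
tcp_rot: [-3.14, -0.001, 1.374]
contact_force: [0.3, 0.2, -3.0]
grip_width: 13.5
finger_force: 30.0
[ -8.8217741   16.96572732 121.89034171]
80 [ 460.77 -100.57   28.39]
74 [460.19 -98.81  20.44]
69 [ 458.23 -100.19   30.88]
```

```bash
python3 -m pendant '{"dp":[[-0.009,0.017,0],[-0.009,0.017,0.02],[-0.009,0.017,0.06],[-0.009,0.017,0.09],[-0.009,0.017,0.1],[-0.009,0.017,0.1],[-0.009,0.017,0.1]],"rotation":[[0,0,0],[0,0,0],[0,0,0],[0,0,0],[0,0,0],[0,0,0],[0,0,0]]}'; python3 -m pendant '{"dp":[[0,0,0],[0,0,0]],"rotation":[[0,0,0],[0,0,0]]}'
python3 - <<'E'
from h import *
print(totool([440,-199.8,22])*1000)
E
```

```text
time: 45.08
tool_pos: [442.0, -200.6, 45.9]
tcp_rot: [3.14, 0.001, 1.375]
contact_force: [-0.1, 0.6, -2.6]
grip_width: 13.8
finger_force: 30.0
time: 45.32
tool_pos: [441.5, -200.5, 45.4]
tcp_rot: [3.14, 0.001, 1.374]
contact_force: [0.4, 0.5, -2.4]
grip_width: 13.5
finger_force: 30.0
[ 0.39402247 -1.64906576 23.44522683]
```

```bash
python3 -m pendant '{"dp":[[0.0004,-0.0012,0.005],[0.0004,-0.0012,0.01],[0.0004,-0.0012,0.014],[0.0004,-0.0012,0.018],[0.0004,-0.0012,0.02],[0.0004,-0.0012,0.021],[0.0004,-0.0012,0.021]],"rotation":[[0,0,0],[0,0,0],[0,0,0],[0,0,0],[0,0,0],[0,0,0],[0,0,0]]}'; python3 -m pendant '{"dp":[[0,0,0.001],[0,0,0.0015],[0,0,0.002],[0,0,0.002]],"rotation":[[0,0,0],[0,0,0],[0,0,0],[0,0,0]]}'
```

```text
time: 46.2
tool_pos: [440.1, -199.7, 23.8]
tcp_rot: [3.141, 0.0, 1.374]
contact_force: [0.0, -0.8, -2.7]
grip_width: 13.6
finger_force: 30.0
time: 46.7
tool_pos: [440.1, -199.7, 21.8]
tcp_rot: [-3.142, 0.0, 1.374]
contact_force: [-0.3, -0.1, -3.3]
grip_width: 13.6
finger_force: 30.0
```

```bash
python3 -m pendant '{"dp":[[0,0,0.0005],[0,0,0.001],[0,0,0.001]],"rotation":[[0,0,0],[0,0,0],[0,0,0]]}'
```

```text
time: 47.08
tool_pos: [440.2, -199.7, 21.5]
tcp_rot: [3.141, 0.0, 1.374]
contact_force: [-2.6, 2.3, 7.0]
grip_width: 13.6
finger_force: 30.0
```

```bash
python3 -m pendant '{"dp":[[0,0,0],[0,0,0],[0,0,0],[0,0,0],[0,0,0],[0,0,0]],"rotation":[[0,0,0],[0,0,0],[0,0,0],[0,0,0],[0,0,0],[0,0,0]]}' 0.0918 && python3 -m pendant '{"dp":[[0,0,-0.01],[0,0,-0.04],[0,0,-0.08],[0,0,-0.12],[0,0,-0.13],[0,0,-0.13],[0,0,-0.13]],"rotation":[[0,0,0],[0,0,0],[0,0,0],[0,0,0],[0,0,0],[0,0,0],[0,0,0]]}'
cat >> h.py <<'E'
from scipy.optimize import least_squares
def fit(cc,C,z,r0,r1,pol,sec=(0,2*np.pi),thr=2):
    g=cv2.GaussianBlur(cv2.cvtColor(cc["bgr"],cv2.COLOR_BGR2GRAY),(3,3),0).astype(np.float32);q=[];rr=np.arange(r0,r1,.25)
    for a in np.linspace(*sec,80):
        p=np.float32([proj(cc,[C[0]+r*np.cos(a),C[1]+r*np.sin(a),z]) for r in rr])
        d=np.gradient(cv2.remap(g,p[None,:,0],p[None,:,1],1)[0])*pol;k=d.argmax()
        if d[k]>thr:q.append([C[0]+rr[k]*np.cos(a),C[1]+rr[k]*np.sin(a)])
    q=np.array(q);s=least_squares(lambda x:np.hypot(*(q-x[:2]).T)-x[2],[*C,(r0+r1)/2],loss="soft_l1",f_scale=.5)
    print(len(q),s.x.round(2),"rms",np.sqrt(np.median(s.fun**2)).round(2));return s.x
E
python3 - <<'E'
from h import *
c=cam("wrist")
print("seat+");fit(c,(460.8,-100.6),18.8,25,33,1,(.2,np.pi-.2));print("foot+");fit(c,(460.5,-100),31.8,17,25,-1)
t=cam("top")
print("top foot+-");fit(t,(460.5,-100),31.8,17,25,-1);fit(t,(420.5,-300),31.8,17,25,-1)
print("seat-");fit(t,(460.8,-100.6),18.8,25,33,1,thr=3);fit(t,(420.8,-300.6),18.8,25,33,1,thr=3)
E
```

```text
time: 47.82
tool_pos: [440.1, -199.7, 20.8]
tcp_rot: [3.142, 0.0, 1.374]
contact_force: [0.4, 0.1, -0.4]
grip_width: 68.7
finger_force: 0.0
time: 48.7
tool_pos: [439.4, -199.2, 149.6]
tcp_rot: [-3.139, -0.001, 1.374]
contact_force: [-0.6, 0.4, -0.1]
grip_width: 92.2
finger_force: 0.0
seat+
80 [ 460.81 -100.61   28.39] rms 0.13
foot+
74 [ 459.52 -100.25   20.4 ] rms 0.13
top foot+-
72 [459.69 -98.91  20.55] rms 0.3
8 [ 425.18 -298.1    24.9 ] rms 0.1
seat-
60 [460.64 -99.14  28.3 ] rms 0.31
7 [74794.9  10735.71 75213.24] rms 0.32
```

```bash
python3 -m pendant '{"dp":[[0.03,-0.006,-0.005],[0.08,-0.017,-0.015],[0.13,-0.028,-0.015],[0.18,-0.038,-0.015],[0.23,-0.049,-0.015],[0.28,-0.06,-0.015],[0.316,-0.0675,-0.015],[0.316,-0.0675,-0.015]],"rotation":[[0,0,0.17],[0,0,0.34],[0,0,0.51],[0,0,0.68],[0,0,0.85],[0,0,1.02],[0,0,1.19],[0,0,1.334]]}'; python3 -m pendant '{"dp":[[0,0,0],[0,0,0],[0,0,0]],"rotation":[[0,0,0],[0,0,0],[0,0,0]]}'
python3 - <<'E'
from h import *
print(totool([435,123.6,165])*1000)
c=cam("wrist");x=fit(c,(471,123.6),5,17,25,-1,(-1.8,1.8))
print(totool([x[0],x[1],28])*1000)
t=cam("top");fit(t,(471,123.6),5,17,25,-1);fit(t,(481,292),5,17,25,-1)
E
```

```text
time: 49.8
tool_pos: [434.8, 125.8, 164.9]
tcp_rot: [-3.141, 0.002, 0.039]
contact_force: [-0.5, -0.4, 0.2]
grip_width: 91.5
finger_force: 0.0
time: 50.18
tool_pos: [435.6, 122.9, 165.6]
tcp_rot: [3.141, 0.0, 0.041]
contact_force: [-0.9, 0.5, -0.2]
grip_width: 92.2
finger_force: 0.0
[-0.5678158  -0.71858012  0.59995893]
80 [469.92 122.82  20.23] rms 0.13
[ 34.2593737    1.49773275 137.68030838]
14 [466.99 119.33  14.2 ] rms 0.5Traceback (most recent call last):
  File "<stdin>", line 5, in <module>
  File "h.py", line 26, in fit
    q=np.array(q);s=least_squares(lambda x:np.hypot(*(q-x[:2]).T)-x[2],[*C,(r0+r1)/2],loss="soft_l1",f_scale=.5)
                    ~~~~~~~~~~~~~^^^^^^^^^^^^^^^^^^^^^^^^^^^^^^^^^^^^^^^^^^^^^^^^^^^^^^^^^^^^^^^^^^^^^^^^^^^^^^^
    return func(*args, **kwargs)
    vector_fun = VectorFunction(
        fun_wrapped,
    ...<6 lines>...
        workers=workers
    )
    self._update_fun()
    ~~~~~~~~~~~~~~~~^^
    self.f = self.fun_wrapped(xp_copy(self.x))
             ~~~~~~~~~~~~~~~~^^^^^^^^^^^^^^^^^
    return np.atleast_1d(self.fun(x))
                         ~~~~~~~~^^^
    return self.f(x, *self.args, **self.kwargs)
           ~~~~~~^^^^^^^^^^^^^^^^^^^^^^^^^^^^^^
  File "h.py", line 26, in <lambda>
    q=np.array(q);s=least_squares(lambda x:np.hypot(*(q-x[:2]).T)-x[2],[*C,(r0+r1)/2],loss="soft_l1",f_scale=.5)
                                                      ~^~~~~~
ValueError: operands could not be broadcast together with shapes (0,) (2,)
```

```bash
python3 -m pendant '{"dp":[[0.0343,0.0012,0],[0.0343,0.0012,0],[0.0343,0.0012,0.04],[0.0343,0.0012,0.09],[0.0343,0.0012,0.125],[0.0343,0.0012,0.1365],[0.0343,0.0012,0.1365]],"rotation":[[0,0,0],[0,0,0],[0,0,0],[0,0,0],[0,0,0],[0,0,0],[0,0,0]]}' && python3 -m pendant '{"dp":[[0,0,0],[0,0,0],[0,0,0],[0,0,0],[0,0,0],[0,0,0],[0,0,0],[0,0,0]],"rotation":[[0,0,0],[0,0,0],[0,0,0],[0,0,0],[0,0,0],[0,0,0],[0,0,0],[0,0,0]]}' 0.0 && python3 -m pendant '{"dp":[[0,0,-0.005],[0,0,-0.03],[0,0,-0.07],[0,0,-0.11],[0,0,-0.15],[0,0,-0.16],[0,0,-0.16]],"rotation":[[0,0,0],[0,0,0],[0,0,0],[0,0,0],[0,0,0],[0,0,0],[0,0,0]]}'
python3 - <<'E'
from h import *
print(totool([459.5,-100.3,185])*1000)
E
```

```text
time: 51.15
tool_pos: [469.7, 123.5, 29.4]
tcp_rot: [3.141, 0.001, 0.04]
contact_force: [-0.1, -0.1, -0.4]
grip_width: 91.9
finger_force: 0.0
time: 52.15
tool_pos: [469.8, 123.6, 29.1]
tcp_rot: [3.142, 0.0, 0.04]
contact_force: [0.2, 0.4, 0.1]
grip_width: 27.4
finger_force: 29.1
time: 53.02
tool_pos: [469.7, 123.6, 189.0]
tcp_rot: [3.142, -0.0, 0.04]
contact_force: [-0.2, 0.1, -2.2]
grip_width: 27.5
finger_force: 29.1
[-19.22090023 223.3107349    4.03777296]
```

```bash
python3 -m pendant '{"dp":[[-0.002,0.02,0],[-0.005,0.06,0],[-0.009,0.11,0],[-0.014,0.16,0],[-0.017,0.2,0],[-0.0192,0.2233,0],[-0.0192,0.2233,0],[-0.0192,0.2233,0]],"rotation":[[0,0,0],[0,0,0],[0,0,0],[0,0,0],[0,0,0],[0,0,0],[0,0,0],[0,0,0]]}'; python3 -m pendant '{"dp":[[0,0,0.03],[0,0,0.07],[0,0,0.09],[0,0,0.1],[0,0,0.1],[0,0,0.1]],"rotation":[[0,0,0],[0,0,0],[0,0,0],[0,0,0],[0,0,0],[0,0,0]]}'
python3 - <<'E'
from h import *
print(totool([459.5,-100.3,58])*1000)
E
```

```text
time: 54.02
tool_pos: [459.1, -99.5, 188.1]
tcp_rot: [-3.14, 0.002, 0.04]
contact_force: [-0.9, -0.5, -2.6]
grip_width: 27.3
finger_force: 29.1
time: 54.78
tool_pos: [460.3, -100.2, 90.1]
tcp_rot: [3.141, -0.001, 0.041]
contact_force: [0.7, -0.4, -1.1]
grip_width: 27.4
finger_force: 29.1
[-0.87983487  0.03407304 32.06849603]
```

```bash
python3 -m pendant '{"dp":[[-0.0006,0,0.008],[-0.0006,0,0.017],[-0.0006,0,0.024],[-0.0006,0,0.028],[-0.0006,0,0.028],[-0.0006,0,0.028]],"rotation":[[0,0,0],[0,0,0],[0,0,0],[0,0,0],[0,0,0],[0,0,0]]}'; python3 -m pendant '{"dp":[[0,0,0.001],[0,0,0.002],[0,0,0.0025],[0,0,0.003],[0,0,0.003]],"rotation":[[0,0,0],[0,0,0],[0,0,0],[0,0,0],[0,0,0]]}'
```

```text
time: 55.52
tool_pos: [459.3, -100.4, 61.4]
tcp_rot: [3.141, -0.0, 0.04]
contact_force: [-0.6, 0.5, -1.3]
grip_width: 27.5
finger_force: 29.1
time: 56.15
tool_pos: [459.1, -100.3, 58.3]
tcp_rot: [3.142, 0.0, 0.04]
contact_force: [-0.0, -0.0, -1.2]
grip_width: 27.2
finger_force: 29.1
```

```bash
python3 -m pendant '{"dp":[[0,0,0.0005],[0,0,0.001],[0,0,0.001]],"rotation":[[0,0,0],[0,0,0],[0,0,0]]}'
```

```text
time: 56.52
tool_pos: [459.2, -100.3, 57.8]
tcp_rot: [3.141, -0.0, 0.04]
contact_force: [-2.0, 0.2, 6.0]
grip_width: 27.2
finger_force: 29.8
```

```bash
python3 -m pendant '{"dp":[[0,0,0],[0,0,0],[0,0,0],[0,0,0],[0,0,0],[0,0,0]],"rotation":[[0,0,0],[0,0,0],[0,0,0],[0,0,0],[0,0,0],[0,0,0]]}' 0.0918 && python3 -m pendant '{"dp":[[0,0,-0.01],[0,0,-0.04],[0,0,-0.08],[0,0,-0.12],[-0.02,0,-0.12],[-0.04,0,-0.12],[-0.04,0,-0.12]],"rotation":[[0,0,0],[0,0,0],[0,0,0],[0,0,0],[0,0,0],[0,0,0],[0,0,0]]}'
python3 - <<'E'
from h import *
c=cam("wrist");print("w on bar");fit(c,(459.2,-100.3),33.8,17,25,-1,(-1.5,1.5),1);cv2.imwrite("pics/w20.png",c["bgr"])
print("seat");fit(c,(460.8,-100.6),18.8,25,33,1,(-1.2,1.2))
print(totool([446,291,180])*1000)
E
```

```text
time: 57.28
tool_pos: [459.1, -100.3, 57.3]
tcp_rot: [3.142, 0.0, 0.04]
contact_force: [-0.2, 0.7, 0.6]
grip_width: 82.6
finger_force: 0.0
time: 58.15
tool_pos: [418.5, -101.8, 178.1]
tcp_rot: [3.141, -0.001, 0.04]
contact_force: [0.7, -0.1, 0.1]
grip_width: 91.9
finger_force: 0.0
w on bar
80 [ 457.7  -100.55   21.71] rms 0.3
seat
80 [ 461.74 -100.75   28.36] rms 0.13
[  42.21123736 -391.6459098    -2.14198917]
```

```bash
python3 -m pendant '{"dp":[[0.005,-0.05,0],[0.01,-0.1,0],[0.017,-0.16,0],[0.023,-0.22,0],[0.03,-0.28,0],[0.036,-0.34,0],[0.042,-0.39,0],[0.042,-0.3915,0]],"rotation":[[0,0,0],[0,0,0],[0,0,0],[0,0,0],[0,0,0],[0,0,0],[0,0,0],[0,0,0]]}'; python3 -m pendant '{"dp":[[0,0,0],[0,0,0],[0,0,0]],"rotation":[[0,0,0],[0,0,0],[0,0,0]]}'
python3 - <<'E'
from h import *
c=cam("wrist");x=fit(c,(481,291),5,17,25,-1,(-1.8,1.8));print(totool([x[0],x[1],29])*1000)
E
```

```text
time: 59.2
tool_pos: [445.6, 294.6, 177.0]
tcp_rot: [-3.141, -0.001, 0.045]
contact_force: [0.5, -0.8, -0.3]
grip_width: 91.8
finger_force: 0.0
time: 59.58
tool_pos: [445.6, 290.0, 177.5]
tcp_rot: [3.141, -0.0, 0.039]
contact_force: [0.8, 0.3, -0.1]
grip_width: 91.8
finger_force: 0.0
80 [477.73 291.54  20.34] rms 0.14
[ 32.07303224  -0.1990154  148.51125518]
```

```bash
python3 -m pendant '{"dp":[[0.032,-0.0005,0],[0.032,-0.0005,0],[0.032,-0.0005,0.04],[0.032,-0.0005,0.09],[0.032,-0.0005,0.13],[0.032,-0.0005,0.1475],[0.032,-0.0005,0.1475],[0.032,-0.0005,0.1475]],"rotation":[[0,0,0],[0,0,0],[0,0,0],[0,0,0],[0,0,0],[0,0,0],[0,0,0],[0,0,0]]}' && python3 -m pendant '{"dp":[[0,0,0],[0,0,0],[0,0,0],[0,0,0],[0,0,0],[0,0,0],[0,0,0],[0,0,0]],"rotation":[[0,0,0],[0,0,0],[0,0,0],[0,0,0],[0,0,0],[0,0,0],[0,0,0],[0,0,0]]}' 0.0 && python3 -m pendant '{"dp":[[0,0,-0.005],[0,0,-0.03],[0,0,-0.07],[0,0,-0.11],[0,0,-0.15],[0,0,-0.17],[0,0,-0.17]],"rotation":[[0,0,0],[0,0,0],[0,0,0],[0,0,0],[0,0,0],[0,0,0],[0,0,0]]}'
python3 - <<'E'
from h import *
print(totool([419.6,-300.3,195])*1000)
E
```

```text
time: 60.62
tool_pos: [477.7, 292.9, 30.8]
tcp_rot: [-3.141, -0.001, 0.04]
contact_force: [0.9, -1.3, 0.8]
grip_width: 91.6
finger_force: 0.0
time: 61.62
tool_pos: [477.2, 292.7, 29.6]
tcp_rot: [3.141, 0.0, 0.04]
contact_force: [0.1, -0.1, -1.6]
grip_width: 27.4
finger_force: 29.1
time: 62.5
tool_pos: [477.9, 293.1, 201.4]
tcp_rot: [-3.14, -0.003, 0.04]
contact_force: [0.3, 0.4, -2.0]
grip_width: 27.5
finger_force: 29.0
[-82.21894776 590.57464685   5.40526872]
```

```bash
python3 -m pendant '{"dp":[[-0.004,0.02,0],[-0.014,0.07,0],[-0.025,0.13,0],[-0.037,0.19,0],[-0.05,0.25,0],[-0.061,0.31,0],[-0.073,0.37,0],[-0.083,0.42,0]],"rotation":[[0,0,0],[0,0,0],[0,0,0],[0,0,0],[0,0,0],[0,0,0],[0,0,0],[0,0,0]]}'; python3 -m pendant '{"dp":[[-0.01,0.05,0],[-0.02,0.1,0],[-0.028,0.14,0],[-0.034,0.169,0],[-0.034,0.169,0],[-0.034,0.169,0]],"rotation":[[0,0,0],[0,0,0],[0,0,0],[0,0,0],[0,0,0],[0,0,0]]}'
python3 - <<'E'
from h import *
c=cam("wrist")
print("foot-");fit(c,(419.6,-300.3),31.8,17,25,-1,(-1.2,1.2));print("seat-");fit(c,(420.8,-300.6),18.8,25,33,1,(-1,1))
print(totool([419.6,-300.3,90])*1000)
E
```

```text
time: 63.5
tool_pos: [409.1, -132.4, 198.6]
tcp_rot: [-3.141, 0.002, 0.039]
contact_force: [1.3, -0.9, -2.5]
grip_width: 27.1
finger_force: 29.0
time: 64.25
tool_pos: [383.1, -299.7, 198.8]
tcp_rot: [-3.14, 0.002, 0.04]
contact_force: [-0.4, -0.2, -1.9]
grip_width: 27.0
finger_force: 29.0
foot-
77 [ 419.73 -300.07   20.37] rms 0.13
seat-
80 [ 422.02 -300.54   27.8 ] rms 0.16
[ 36.22766412   2.45630523 109.04924426]
```

```bash
python3 -m pendant '{"dp":[[0.02,0.0012,0],[0.0362,0.0022,0],[0.0362,0.0022,0.02],[0.0362,0.0022,0.06],[0.0362,0.0022,0.09],[0.0362,0.0022,0.11],[0.0362,0.0022,0.11],[0.0362,0.0022,0.11]],"rotation":[[0,0,0],[0,0,0],[0,0,0],[0,0,0],[0,0,0],[0,0,0],[0,0,0],[0,0,0]]}'; python3 -m pendant '{"dp":[[0,0,0],[0,0,0]],"rotation":[[0,0,0],[0,0,0]]}'
python3 - <<'E'
from h import *
print(totool([419.7,-300.2,58.4])*1000)
E
```

```text
time: 65.3
tool_pos: [421.1, -301.3, 90.6]
tcp_rot: [3.141, -0.001, 0.041]
contact_force: [0.4, 0.5, -1.3]
grip_width: 27.3
finger_force: 29.0
time: 65.55
tool_pos: [420.7, -301.5, 90.6]
tcp_rot: [3.14, -0.001, 0.04]
contact_force: [-0.1, -0.6, -2.1]
grip_width: 27.0
finger_force: 29.0
[-0.9733339  -1.33619535 32.17819013]
```

```bash
python3 -m pendant '{"dp":[[-0.0008,-0.0012,0.008],[-0.0008,-0.0012,0.017],[-0.0008,-0.0012,0.024],[-0.0008,-0.0012,0.028],[-0.0008,-0.0012,0.028],[-0.0008,-0.0012,0.028]],"rotation":[[0,0,0],[0,0,0],[0,0,0],[0,0,0],[0,0,0],[0,0,0]]}'; python3 -m pendant '{"dp":[[0,0,0.001],[0,0,0.002],[0,0,0.003],[0,0,0.003]],"rotation":[[0,0,0],[0,0,0],[0,0,0],[0,0,0]]}';python3 -m pendant '{"dp":[[0,0,0.0005],[0,0,0.0005],[0,0,0.0005]],"rotation":[[0,0,0],[0,0,0],[0,0,0]]}'
```

```text
time: 66.3
tool_pos: [419.7, -300.2, 62.0]
tcp_rot: [3.141, -0.0, 0.04]
contact_force: [-0.6, 0.3, -1.9]
grip_width: 27.2
finger_force: 29.0
time: 66.8
tool_pos: [419.5, -300.0, 58.7]
tcp_rot: [-3.142, 0.0, 0.04]
contact_force: [-0.7, -1.4, -2.9]
grip_width: 27.0
finger_force: 29.0
time: 67.18
tool_pos: [419.6, -300.1, 58.4]
tcp_rot: [3.141, -0.0, 0.04]
contact_force: [-0.9, 0.0, -1.4]
grip_width: 27.5
finger_force: 29.1
```

```bash
python3 -m pendant '{"dp":[[0,0,0.0005],[0,0,0.001],[0,0,0.001]],"rotation":[[0,0,0],[0,0,0],[0,0,0]]}'
```

```text
time: 67.55
tool_pos: [419.6, -300.1, 58.2]
tcp_rot: [3.141, -0.001, 0.04]
contact_force: [-2.1, 2.2, 7.6]
grip_width: 27.4
finger_force: 30.1
```

```bash
python3 -m pendant '{"dp":[[0,0,0],[0,0,0],[0,0,0],[0,0,0],[0,0,0],[0,0,0]],"rotation":[[0,0,0],[0,0,0],[0,0,0],[0,0,0],[0,0,0],[0,0,0]]}' 0.0918 && python3 -m pendant '{"dp":[[0,0,-0.01],[0,0,-0.04],[0,0,-0.08],[0,0,-0.12],[-0.02,0,-0.14],[-0.03,-0.02,-0.16],[-0.03,-0.04,-0.16],[-0.03,-0.04,-0.16]],"rotation":[[0,0,0],[0,0,0],[0,0,0],[0,0,0],[0,0,0],[0,0,0],[0,0,0],[0,0,0]]}'
python3 - <<'E'
from h import *
c=cam("wrist");cv2.imwrite("pics/end.png",c["bgr"]);o=get_obs()
for C in((419.6,-300.1),(459.2,-100.3)):
    print("w",C,proj(c,[*C,33]),proj(c,[*C,117.5]));fit(c,C,33.8,16,22,-1,(-1.3,1.3),1)
    # needle tip: strongest-contrast blob near predicted tip
    u,v=map(int,proj(c,[*C,100]));print(c["bgr"][max(v-2,0):v+3,max(u-12,0):u+13,1][::2] if v<285 else "hidden")
t=cam("top")
for C in((419.6,-300.1),(459.2,-100.3)):
    print("tip px",proj(t,[*C,117.5]),"foot",proj(t,[*C,33]))
    try: fit(t,C,33.8,16,25,-1,thr=1)
    except Exception: print("occluded")
s=cam("scene");cv2.imwrite("pics/s_end.png",s["bgr"])
for C in((419.6,-300.1),(459.2,-100.3)):
    u,v=proj(s,[*C,70]);u,v=int(u),int(v);print("scene row at z70",u,s["bgr"][v,u-14:u+15,1],"z110",s["bgr"][int(proj(s,[*C,108])[1]),u-8:u+9,1])
E
```

```text
time: 68.3
tool_pos: [419.5, -300.1, 57.3]
tcp_rot: [3.142, 0.0, 0.04]
contact_force: [-0.5, -0.1, 0.1]
grip_width: 82.8
finger_force: 0.0
time: 69.3
tool_pos: [388.0, -259.9, 217.1]
tcp_rot: [-3.141, 0.0, 0.042]
contact_force: [-0.5, 0.5, -0.3]
grip_width: 92.1
finger_force: 0.0
w (419.6, -300.1) (np.float64(326.13389478068524), np.float64(152.1702230986536)) (np.float64(339.71929178393094), np.float64(171.25366247540222))
80 [ 420.42 -301.51   19.86] rms 0.16
[[109 110 110 112  92  80  76  67  64  63  64  68  70  79  81  85  85  85
   89 128 144 107  57  57  64]
 [112 111 112 114 115 118 104  94  87  71  63  60  70  75  74  81  82  85
   82  80  50  45  63  64  85]
 [138 128 122 118 119 119 118 122 122 124 113  87  75  70  70  81 135 159
  158 106  64  68  93 135 159]]
w (459.2, -100.3) (np.float64(104.0308085893854), np.float64(97.91259565248042)) (np.float64(46.07496550547043), np.float64(100.46962376193532))
71 [459.9  -99.34  19.87] rms 0.11
[[ 90  84  84  83  83  88  87  86  88  84  78  74  75  76  75  76  75  75
   75  76  75  74  76  76  76]
 [154 112  93  92  93  93  94  93
[... 260 characters left out ...]
at64(403.86460485295277), np.float64(261.0557317369674))
18 [ 423.08 -298.99   17.91] rms 0.65
tip px (np.float64(317.7334200131335), np.float64(237.30651475947877)) foot (np.float64(312.59726625146993), np.float64(240.06636146847265))
73 [460.06 -99.73  20.45] rms 0.47
scene row at z70 365 [104 104 104 106 103 105 105 107 102 128 182 172 184 198 204 206 215 201
  99 102 103 104 104 104 103 102 103 104 104] z110 [104 102 103 103 103 104 102  94  92 143 128 100 101 103 102 103 101]
scene row at z70 317 [190 193 192 193 190 192 192 191 193 183 145 170 181 198 201 208 217 220
 208 193 194 192 192 192 192 193 194 193 193] z110 [202 228 229 238 242 204 214 244 130 155 159  61  64  66  59  63  57]
```

Both weights stand upright within about 1.5 mm of the bar feet, the case is centred on the cushion, and the gripper is clear, so I'm handing in.

```bash
python3 -c "
from plant import workorder
print(workorder.close_job())"
```

```text
the job is handed in; nothing more can be done
None
```

I handed the job in at about 69 s: the largest case is crystal up on the middle of the cushion, the bar is back in both seats, and one weight stands upright on each end, about 1 mm off centre by camera; I saw the two smaller cases unmoved after lifting the large one but did not recheck them at the end.

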